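Tap a seized sled loose

ROBOT

A 7-joint arm with a two-finger parallel gripper is mounted at the origin on the work surface. World frame = base frame: x ahead of the robot, y to its left, z up, the work surface at z = 0. Lengths are in m, angles in rad, forces in N, time in s.
With the tool pointing down it reaches from about 0.425 to 1.025 m from the base axis. Payload 9.4 kg.
Tool frame: the origin (TCP) lies on the front face of the gripper's body, between the roots of the fingers; the fingertips stand 84 mm ahead of it and the grasp point (between the pads) lies 65 mm ahead of it; z points along the fingers, y is the direction in which the jaws open and shut (so a half turn about z gives the same grasp; the last joint's range is limited). The gripper opens to 93 mm and grips with 3 to 60 N. Pads are 15 mm wide; open, the fingers measure 128 mm over their backs; the gripper's body (75 mm by 188 mm) begins 65 mm behind the grasp point.
Start: joints at [1.242, 0.599, -0.003, 1.599, 0.002, 0.943, -0.08], TCP at [0.181, -0.702, 0.303] pointing down, gripper open.
Joint ranges: [-2.57, 2.57], [-0.35, 1.97], [-1.29, 1.29], [0.11, 2.56], [-1.05, 4.19], [0.11, 1.86], [-2.63, 2.63]. Speed limits (rad/s): [2.22, 2.22, 3.01, 3.01, 3.14, 3.14, 3.14].

INTERFACE

Orientations are given as a rotation vector (axis times angle).
In Python, from cell import r, eyes, ticket gives the robot as it stands.
- The arm moves only by the shell command python3 -m handwheel 'ROWS'. ROWS is JSON, a list that holds one entry, the list of rows, each a list of 5 numbers: the opening, from -1 (shut) to 1 (fully open), so that 0 is half open, then the shift along the world's x, y, z in cm, then the turn about the world's z in degrees. In form: [[[hand, tx, ty, tz, spin], ...]]. A call has exactly 5 rows; each row shifts and turns the commanded pose from where the row before left it; what a row does not reach is not made up. A row lasts 1/12 s, in which the tool goes at most 41.7 mm and 7.16 degrees, less where a joint would pass 70% of its speed; a pose out of reach is approached as far as the arm can. A call is refused whole if a number of a shift passes 4.17 or a number of a turn 7.16, either way. A call with a gripper value outside its range is refused whole. The fingers move at their own pace and stop on an object; the grip force is fixed at half the most. Time passes only in rows, so rows that do not move let the fingers close, or fill a call up. It gives the time, the measured TCP pose, the force and the opening at its end, in the units of the state.
- r.get_state(): the state, without advancing time (a new reading comes with each control period).
- eyes.capture(name): name is "side" or "top" or "wrist"; returns a dict with "color" (420x560x3 uint8, blue, green, red), "intrinsics" (3x3 intrinsics, pixels), "k1" (the pictures are not rectified: a ray, as slopes to the right and down, at radius r is drawn at 1 + k1 r^2 times it, then the intrinsics apply), "R" (3x3) and "t" (3): a world point X has camera coordinates R X + t; the wrist camera has in their place "hand_eye" (4x4, takes a point from camera to tool coordinates, whose origin is the TCP and whose axes are the flange's). Camera axes: x right, y down, z forward; pixel columns grow to the right and rows downward; lengths in m; the calibration is good to about 2 mm. A picture is of the moment at which its call begins: read the wrist's pose just before it. There is no depth.
- ticket.sign_off(): hands the job in, once; it reports no verdict.
The state is a dict: "time_s": time; "q": joint angles; "qd": joint speeds; "joint_torque": joint torques, N m; "tcp_pos": TCP position; "tcp_rot": TCP orientation; "force": force on the tool from outside, world axes, zero at the start; "ft_torque": the same for the moment, N m; "opening": finger opening in m.
Only numpy, scipy, OpenCV 4.12 (cv2) and the standard library are available. Lean on these libraries where they do the work, as an engineer would, in place of code of your own. Each camera call takes 0.05 s, during which the arm holds its last target.

TASK

The wooden sled has seized under the two brass hold-down shoes of its jig. Take the mallet and loosen the sled with light, slow taps on its left and right brass strike plates in turn, driving it away from the side you strike, until both shoes have dropped off the green strips and the sled is free but still lies in the jig; then stand the mallet upright on its cork mat and let go. Touch the sled and jig only with the mallet, never hard, and leave the other tools alone.

Things in the scene. Friction and masses are not known exactly. Their poses are not given: they have to be found in the camera images.
- mallet: small joiner's mallet standing on its head, handle up. Head: pale block 46 mm wide (its y), 64 mm high, 100 mm long (x) over the slick white striking pads on both ends (faces at x = +/-50 mm; 24 mm wide, 12 to 56 mm above the origin). Handle: dark, upright on the head's centre, 30 mm (x) by 24 mm (y), from 64 to 180 mm above the origin. About 0.32 kg. Origin: centre of the head's underside; z up.
- mat: square cork mat, 150 x 150 x 4 mm, fixed to the bench, on which the mallet stands and to which it returns. Origin: centre of its underside.
- jig: fixed plywood base 260 mm (its x) by 320 mm (y), top 18 mm above the bench. Origin: centre of its underside. +x: the way the sled must go; +y: its left. A dark bridge 26 mm thick lies along y at x = +50 mm, top 93 mm above the bench, with a brass shoe at y = +/-55 mm. Side cheeks, tops 42 mm above the bench, guide the sled with an unknown play of about 2.5 to 4 mm a side.
- sled: wooden sled, plate 100 mm (its x) by 236 mm (y); a fence 24 mm thick along its rear, rear face at x = -50 mm, 3 to 65 mm above the origin. Origin: centre of its underside, 18 mm above the bench. Shoes press on green strips at y = +/-55 mm, x = 8 to 50 mm. It is free when its origin has reached about x = +45 to +52 mm in the jig's frame (15 to 30 mm of travel); at about +67 mm its fence meets the shoes.
- strike_left (a point): centre of the left (+y) brass strike plate, 46 mm wide, 40 mm high, upright on the fence's rear face, facing the sled's -x; 93 mm left of the sled's middle, 61 mm above the bench. Struck here (about 7 to 12 N) the sled pivots about the other shoe by a few degrees, then jams askew in the cheeks: strike the other side next. More than 20 N of mallet on the sled bruises it and spoils the job.
- strike_right (a point): the same on the right (-y), 93 mm right of the sled's middle. A steady push in the middle of the fence would need about as much as bruises it. Meet the plates slowly, at about 25 mm/s: blows much faster, or pressing on when jammed, exceed the limit.
- shoe_left (a joint): drop of the left brass shoe (m): 0 while it stands on its green strip, about 0.0045 once it has dropped off behind it.
- shoe_right (a joint): the same for the right shoe.
- plane: bystander: steel block plane 150 x 48 mm, about 50 mm high. Origin: centre of its underside.
- tin: bystander: amber glass jar, 64 mm across and 85 mm high. Origin: centre of its underside.
- gauge: bystander: wooden marking gauge, block 50 x 22 x 50 mm with a 160 mm beam along its y. Origin: centre of its underside.
Things that resemble listed ones, but are neither listed nor needed, are in the scene too. What is shaped like the mallet but turquoise is not meant.

How it is judged:
On the way, in this order (a step that is already met when the one before it is completed fails the run):
1. the mallet is lifted off its mat (height (world z) of mallet above 0.015 m), for 0.1 s.
2. both ends of the sled have been made to move (distance of each of strike_left, strike_right from where it was at the start of the episode above 0.004 m), for 0.1 s.
3. both shoes have dropped off the green strips (value of joint each of shoe_left, shoe_right above 0.0035 m), for 0.2 s.
At the end, for the whole second after the job is handed in: both shoes have dropped (more than 3.5 mm) behind the green strips; the sled lies flat on the jig's base, its origin not beyond 80 mm ahead of the jig's; the mallet stands upright, at rest, on its cork mat within 50 mm of the mat's centre (all of step 3 and x of sled in the frame of jig below 0.08 m and z of sled in the frame of jig below 0.022 m and angle between sled's own z axis and vertical below 0.05 rad and horizontal distance between mallet and mat below 0.05 m and angle between mallet's own z axis and vertical below 0.08 rad and height (world z) of mallet below 0.008 m and linear speed of each of mallet, sled below 0.02 m/s); the robot touches nothing.
It fails at once if the mallet strikes or presses the sled with more than 20 N (contact force between mallet and sled above 20 N).
It fails at once if the sled is touched by the robot itself (contact force between any of the fingers, the arm and sled above 0.5 N).
It fails at once if the jig is pressed by the robot itself (contact force between any of the arm, the fingers and jig above 5 N).
It fails at once if a bystander tool is disturbed (distance of any of plane, tin, gauge from where it was at the start of the episode above 0.015 m).
It also fails if it takes over 72 s, if anything falls off the work surface, if the arm or the gripper's body presses on something with over 40 N, if the wrist force passes 120 N, or if a joint passes its speed limit or range.

## Working session

There is one attempt and no reset: what is moved stays moved. The work goes in short steps, Python scripts to look and compute and a shell command to move; the robot and the scene stay as the last step left them, time stands still between calls to the robot, and variables do not carry over. Pictures are saved under pics/ and viewed, and the job is handed in when it is done.

```bash
ls; mkdir -p pics
python3 - <<'E'
from cell import r,eyes,ticket
import cv2,json,numpy as np,pickle
s=r.get_state(); print({k:np.round(v,3) for k,v in s.items()})
d={}
for n in ("side","top","wrist"):
    c=eyes.capture(n); d[n]=c; cv2.imwrite(f"pics/{n}0.png",c["color"])
    print(n,{k:np.round(v,4) for k,v in c.items() if k!="color"})
pickle.dump((s,d),open("d0.pkl","wb"))
E
```

```text
pics
{'time_s': np.float64(0.0), 'q': array([ 1.242,  0.6  , -0.003,  1.6  ,  0.002,  0.943, -0.08 ]), 'qd': array([ 0.   , -0.001, -0.   ,  0.   , -0.001, -0.001,  0.   ]), 'joint_torque': array([ 0.0000e+00, -7.6507e+01,  1.4980e+00, -2.5235e+01, -5.2000e-02,
        1.7000e-02,  0.0000e+00]), 'tcp_pos': array([ 0.181, -0.702,  0.302]), 'tcp_rot': array([-3.115e+00, -3.940e-01,  1.000e-03]), 'force': array([ 0.386,  0.325, -0.626]), 'ft_torque': array([ 0.018, -0.002,  0.067]), 'opening': np.float64(0.093)}
side {'intrinsics': array([[505.8675,   0.    , 285.7845],
       [  0.    , 505.8675, 218.5165],
       [  0.    ,   0.    ,   1.    ]]), 'k1': np.float64(0.0041), 'R': array([[-0.8271, -0.5617,  0.0173],
       [-0.3962,  0.5611, -0.7268],
       [ 0.3986, -0.608 , -0.6867]]), 't': array([0.4477, 0.3291, 1.2067])}
top {'intrinsics': array([[543.4913,   0.    , 284.8901],
       [  0.    , 543.4913, 214.7452],
       [  0.    ,   0.    ,   1.    ]]), 'k1': np.float64(0.0495), 'R': array([[ 0.0259, -0.9996,  0.0056],
       [-0.9855, -0.0265, -0.1676],
       [ 0.1677, -0.0012, -0.9858]]), 't': array([-0.0723,  0.5836,  1.4365])}
wrist {'intrinsics': array([[323.5133,   0.    , 280.8274],
       [  0.    , 323.5133, 211.4278],
       [  0.    ,   0.    ,   1.    ]]), 'k1': np.float64(-0.0453), 'hand_eye': array([[ 6.000e-04, -9.614e-01, -2.752e-01,  7.610e-02],
       [ 1.000e+00,  7.000e-04, -2.000e-04,  1.000e-04],
       [ 4.000e-04, -2.752e-01,  9.614e-01, -8.040e-02],
       [ 0.000e+00,  0.000e+00,  0.000e+00,  1.000e+00]])}
```

View pics/side0.png

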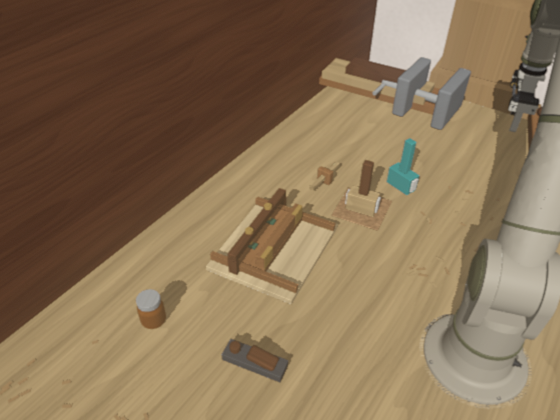

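View pics/top0.png

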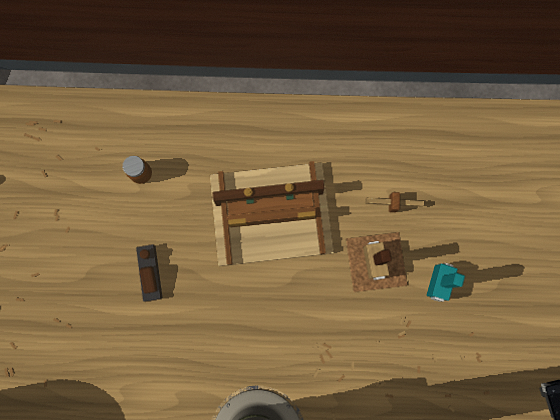

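View pics/wrist0.png

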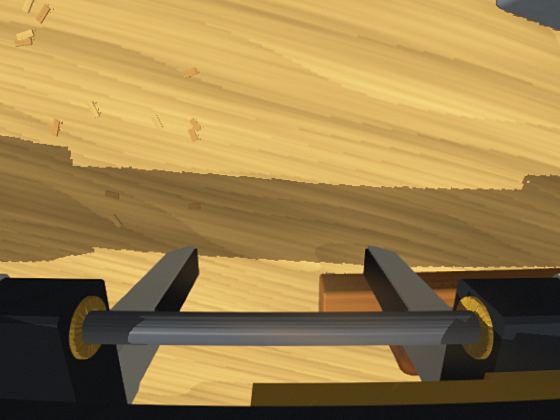

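The top view shows the jig centred near (272,215). The pale mallet stands on its mat near (380,258), with white pads at about (376,243) and (382,278). The turquoise lookalike is at (445,282). The bystanders are the tin (137,168), the plane (149,272) and the gauge (398,202). Of the two mallet shapes, the pale one on cork fits the description. I'll enlarge to confirm.

```bash
cat > h.py <<'E'
import numpy as np,cv2,pickle
from scipy.spatial.transform import Rotation as Ro
def ray(c,px,s=None):
    K=c["intrinsics"];u=np.array([(px[0]-K[0,2])/K[0,0],(px[1]-K[1,2])/K[1,1]])
    k=c["k1"];p=u.copy()
    for _ in range(20): p=u/(1+k*(p@p))
    d=np.array([p[0],p[1],1.])
    if "R" in c: R=np.array(c["R"]);t=np.array(c["t"]);return -R.T@t,R.T@d
    H=np.array(c["hand_eye"]);Rt=Ro.from_rotvec(s["tcp_rot"]).as_matrix()
    return Rt@H[:3,3]+np.array(s["tcp_pos"]),Rt@H[:3,:3]@d
def onz(c,px,z,s=None):
    o,d=ray(c,px,s);return o+d*(z-o[2])/d[2]
def tri(a,pa,b,pb,s=None):
    o1,d1=ray(a,pa,s);o2,d2=ray(b,pb,s)
    A=np.stack([d1,-d2],1);l=np.linalg.lstsq(A,o2-o1,rcond=None)[0]
    p,q=o1+l[0]*d1,o2+l[1]*d2;return (p+q)/2,np.linalg.norm(p-q)
def proj(c,X,s=None):
    X=np.asarray(X,float)
    if "R" in c: P=np.array(c["R"])@X+c["t"]
    else:
        H=np.array(c["hand_eye"]);Rt=Ro.from_rotvec(s["tcp_rot"]).as_matrix()
        P=H[:3,:3].T@(Rt.T@(X-s["tcp_pos"])-H[:3,3])
    p=P[:2]/P[2];p=p*(1+c["k1"]*(p@p));K=c["intrinsics"];return np.array([K[0,0]*p[0]+K[0,2],K[1,1]*p[1]+K[1,2]])
def crop(img,x0,x1,y0,y1,f,name):
    cv2.imwrite(name,cv2.resize(img[y0:y1,x0:x1],None,fx=f,fy=f,interpolation=cv2.INTER_CUBIC))
E
python3 - <<'E'
from h import *
s,d=pickle.load(open("d0.pkl","rb"))
crop(d["top"]["color"],200,470,140,310,2.9,"pics/t0c.png")
crop(d["side"]["color"],200,430,130,310,3.3,"pics/s0c.png")
E
```

```text
(no output)
```

View pics/t0c.png

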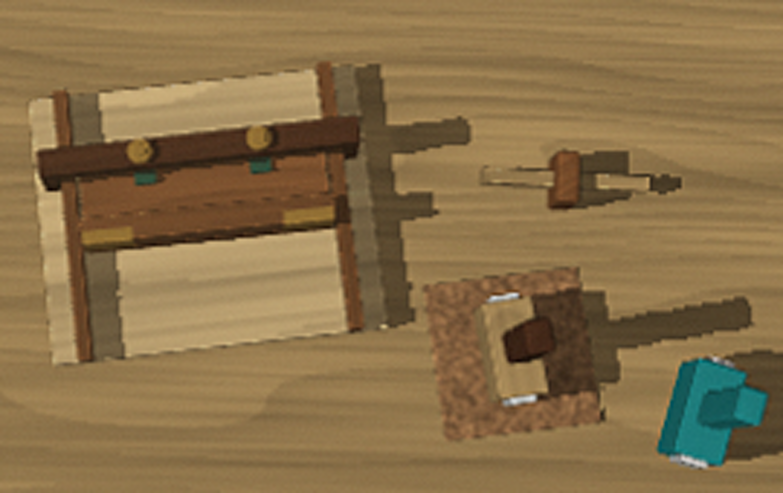

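View pics/s0c.png

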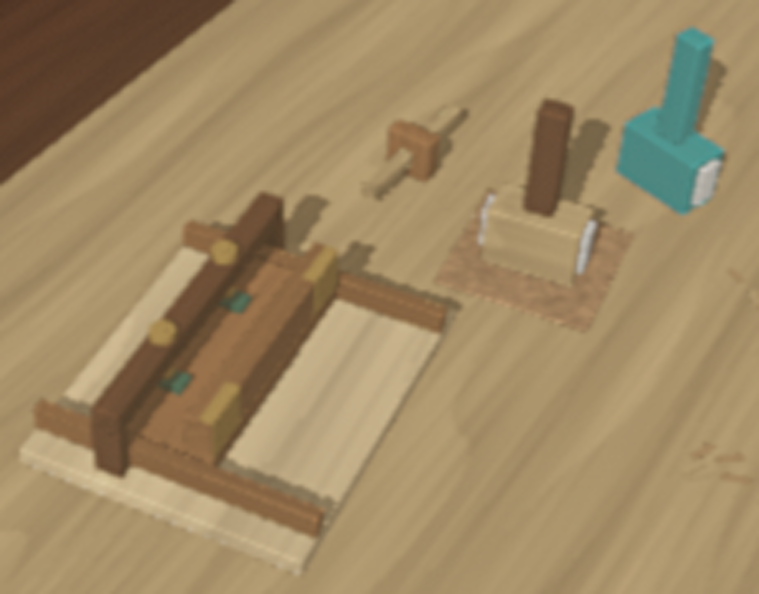

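Run:
```python
from h import *
s,d=pickle.load(open("d0.pkl","rb"));T=d["top"];S=d["side"]
ct=lambda x,y:(200+x/2.9,140+y/2.9); cs=lambda x,y:(200+x/3.3,130+y/3.3)
p=lambda n,v:print(n,np.round(v,4))
print("jig base corners z=.018 top TL,BL,(TR?),(BR?)")
for q in [(30,98),(52,363),(380,64),(412,323),(358,66),(388,325)]: p(q,onz(T,ct(*q),.018))
print("side: front-left / near corners")
for q in [(22,452),(300,570),(458,303)]: p(q,onz(S,cs(*q),.018))
print("bridge top z=.093")
for q in [(38,153),(358,118),(45,177),(358,143)]: p(q,onz(T,ct(*q),.093))
print("strike plates top edge z=.081")
for q in [(82,232),(131,227),(284,211),(333,206)]: p(q,onz(T,ct(*q),.083))
print("strike plates bottom edge, z=.041")
for q in [(84,249),(133,244),(286,227),(335,222)]: p(q,onz(T,ct(*q),.041))
print("mat z=.004")
for q in [(424,288),(577,267),(446,440),(605,418)]: p(q,onz(T,ct(*q),.004))
for q in [(433,284),(588,331),(635,233)]: p(q,onz(S,cs(*q),.004))
print("mallet head top z=.068 pads")
for q in [(486,298),(520,293),(504,404),(537,399)]: p(q,onz(T,ct(*q),.066))
print("handle top z=.184")
for q in [(525,321),(550,316),(528,358),(553,350)]: p(q,onz(T,ct(*q),.184))
for q in [(540,101),(573,110)]: p(q,onz(S,cs(*q),.184))
p("tri handle top mid",tri(T,ct(538,337),S,cs(556,107))[0])
```

```text
jig base corners z=.018 top TL,BL,(TR?),(BR?)
(30, 98) [0.7022 0.1566 0.018 ]
(52, 363) [0.4454 0.1232 0.018 ]
(380, 64) [ 0.7458 -0.1839  0.018 ]
(412, 323) [ 0.4923 -0.2173  0.018 ]
(358, 66) [ 0.7432 -0.1624  0.018 ]
(388, 325) [ 0.4898 -0.1945  0.018 ]
side: front-left / near corners
(22, 452) [0.6925 0.1602 0.018 ]
(300, 570) [0.4382 0.1291 0.018 ]
(458, 303) [ 0.4872 -0.2016  0.018 ]
bridge top z=.093
(38, 153) [0.6322 0.1361 0.093 ]
(358, 118) [ 0.6732 -0.1577  0.093 ]
(45, 177) [0.6099 0.1287 0.093 ]
(358, 143) [ 0.6496 -0.158   0.093 ]
strike plates top edge z=.081
(82, 232) [0.5613 0.0936 0.083 ]
(131, 227) [0.5672 0.0489 0.083 ]
(284, 211) [ 0.5859 -0.0915  0.083 ]
(333, 206) [ 0.5918 -0.1366  0.083 ]
strike plates bottom edge, z=.041
(84, 249) [0.5517 0.0954 0.041 ]
(133, 244) [0.5577 0.0494 0.041 ]
(286, 227) [ 0.5779 -0.0948  0.041 ]
(335, 222) [ 0.5839 -0.1411  0.041 ]
mat z=.004
(424, 288) [ 0.5279 -0.2301  0.004 ]
(577, 267) [ 0.5524 -0.3775  0.004 ]
(446, 440) [ 0.3835 -0.2518  0.004 ]
(605, 418) [ 0.4084 -0.4025  0.004 ]
(433, 284) [ 0.5252 -0.2239  0.004 ]
(588, 331) [ 0.379  -0.2511  0.004 ]
(635, 233) [ 0.4026 -0.3985  0.004 ]
mallet head top z=.068 pads
(486, 298) [ 0.5123 -0.2802  0.066 ]
(520, 293) [ 0.5178 -0.3116  0.066 ]
(504, 404) [ 0.4155 -0.2965  0.066 ]
(537, 399) [ 0.4209 -0.3266  0.066 ]
handle top z=.184
(525, 321) [ 0.4793 -0.2948  0.184 ]
(550, 316) [ 0.4841 -0.3159  0.184 ]
(528, 358) [ 0.4481 -0.2971  0.184 ]
(553, 350) [ 0.4554 -0.3182  0.184 ]
(540, 101) [ 0.4815 -0.3057  0.184 ]
(573, 110) [ 0.452  -0.3108  0.184 ]
tri handle top mid [ 0.466  -0.3056  0.1843]
```

The crop confirms the pale mallet with the dark handle on cork at full-image (380,258). The turquoise one is only a lookalike. The rays give:

- **Mallet:** about (0.466, -0.306), yaw about 9.5°. The handle top triangulates to z = 0.184, as it should.
- **Mat:** about (0.468, -0.315).
- **Jig:** yaw about 7.6°.
- **Base edge:** 0.321 m, against 0.320 given.

I'll close the jaws along the mallet's x so that the push goes straight into a finger. That needs a turn of +85°.

```bash
python3 -m handwheel '[[[1,1.9,2.64,0,5.67],[1,1.9,2.64,0,5.67],[1,1.9,2.64,0,5.67],[1,1.9,2.64,0,5.67],[1,1.9,2.64,0,5.67]]]'; python3 -m handwheel '[[[1,1.9,2.64,0,5.67],[1,1.9,2.64,0,5.67],[1,1.9,2.64,0,5.67],[1,1.9,2.64,0,5.67],[1,1.9,2.64,0,5.67]]]'
```

```text
time_s: 0.57
tcp_pos: [0.2762, -0.5687, 0.3025]
tcp_rot: [-2.922, -1.153, 0.0]
force: [0.7, 0.1, 0.2]
opening: 0.0933
time_s: 0.98
tcp_pos: [0.3712, -0.4367, 0.3027]
tcp_rot: [-2.551, -1.833, 0.0]
force: [-0.0, 0.6, -0.7]
opening: 0.093
```

```bash
python3 -m handwheel '[[[1,1.9,2.62,0,5.67],[1,1.9,2.62,0,5.67],[1,1.9,2.62,0,5.67],[1,1.9,2.62,0,5.67],[1,1.9,2.62,0,5.67]]]'
python3 - <<'E'
from h import *
from cell import r,eyes
s=r.get_state();R=Ro.from_rotvec(s["tcp_rot"]).as_matrix();print(s["tcp_pos"],R.round(3),np.round(s["q"],2))
print(np.degrees(np.arctan2(R[1,1],R[0,1])))
d={n:eyes.capture(n) for n in ("top","side","wrist")};pickle.dump((s,d),open("d1.pkl","wb"))
cv2.imwrite("pics/w1.png",d["wrist"]["color"]);crop(d["top"]["color"],320,480,200,320,4,"pics/t1.png")
E
```

```text
time_s: 1.4
tcp_pos: [0.4662, -0.3058, 0.3027]
tcp_rot: [2.025, 2.402, -0.0]
force: [0.4, -0.1, 0.0]
opening: 0.0932
[ 0.46619921 -0.30580616  0.30273458] [[-0.169  0.986 -0.   ]
 [ 0.986  0.169 -0.   ]
 [-0.    -0.    -1.   ]] [ 0.81  0.43 -0.45  1.97  0.26  0.8   0.38]
9.745547294253614
```

View pics/w1.png

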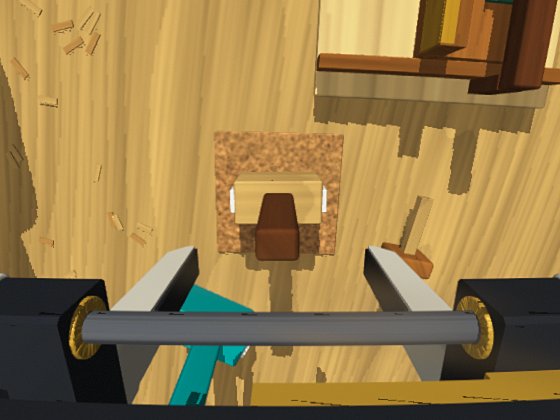

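The wrist view shows the mallet square to the jaws. Its handle is centred at column 278, between fingertips at 195 and 368, and the jig is at upper right. I'll check the lateral offset and head pose numerically.

Run:
```python
from h import *
s,d=pickle.load(open("d1.pkl","rb"));W=d["wrist"]
hd=lambda q,z:print(q,np.round(onz(W,q,z,s),4))
for q in [(256,260),(299,260)]: hd(q,.184)
print("head top z=.068 corners");[hd(q,.068) for q in [(235,179),(321,179),(235,223),(322,223)]]
print("mat");[hd(q,.004) for q in [(216,131),(343,135),(216,252),(335,254)]]
m=np.array([.4665,-.306]);y=np.radians(9.5);c,si=np.cos(y),np.sin(y)
for a,b in [(-.015,.012),(.015,.012),(-.015,-.012),(.015,-.012)]:
    print(np.round(proj(W,[m[0]+c*a-si*b,m[1]+si*a+c*b,.184],s)))
crop(W["color"],200,360,120,280,3.7,"pics/w1c.png")
```

```text
(256, 260) [ 0.452  -0.3229  0.184 ]
(299, 260) [ 0.4804 -0.318   0.184 ]
head top z=.068 corners
(235, 179) [ 0.4179 -0.2943  0.068 ]
(321, 179) [ 0.5015 -0.2798  0.068 ]
(235, 223) [ 0.424  -0.3395  0.068 ]
(322, 223) [ 0.5118 -0.3243  0.068 ]
mat
(216, 131) [ 0.3819 -0.2557  0.004 ]
(343, 135) [ 0.5259 -0.2354  0.004 ]
(216, 252) [ 0.3993 -0.404   0.004 ]
(335, 254) [ 0.5484 -0.3809  0.004 ]
[259. 223.]
[305. 223.]
[259. 257.]
[304. 257.]
```

View pics/w1c.png

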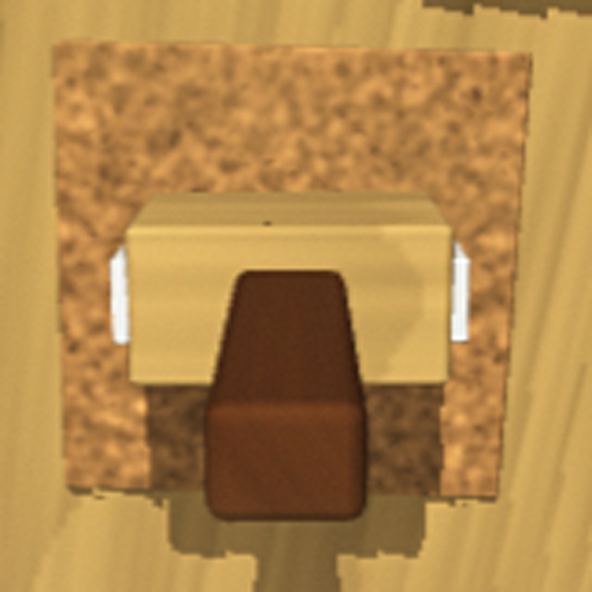

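Run:
```python
from h import *
s,d=pickle.load(open("d1.pkl","rb"));W=d["wrist"]
print(onz(W,(277.3,244.7),.184,s),onz(W,(278,202),.068,s))
```

```text
[ 0.46423884 -0.30961813  0.184     ] [ 0.46365085 -0.31010581  0.068     ]
```

```bash
python3 -m handwheel '[[[1,-0.02,-0.06,-2.2,0],[1,-0.02,-0.06,-2.2,0],[1,-0.02,-0.06,-2.2,0],[1,-0.02,-0.06,-2.2,0],[1,-0.02,-0.06,-2.2,0]]]'; python3 -m handwheel '[[[-1,0,0,-0.15,0],[-1,0,0,0,0],[-1,0,0,0,0],[-1,0,0,0,0],[-1,0,0,0,0]]]'; python3 -m handwheel '[[[-1,0,0,0,0],[-1,0,0,0,0],[-1,0,0,0,0],[-1,0,0,0,0],[-1,0,0,0,0]]]'
```

```text
time_s: 1.97
tcp_pos: [0.4636, -0.3115, 0.1917]
tcp_rot: [2.034, 2.394, -0.001]
force: [0.3, 0.1, 0.3]
opening: 0.0928
time_s: 2.38
tcp_pos: [0.4649, -0.3106, 0.1925]
tcp_rot: [2.03, 2.395, 0.0]
force: [0.2, -0.3, 0.1]
opening: 0.0642
time_s: 2.8
tcp_pos: [0.4653, -0.3101, 0.1915]
tcp_rot: [2.029, 2.397, 0.001]
force: [2.0, -0.4, 1.4]
opening: 0.0311
```

```bash
python3 -m handwheel '[[[-1,0,0,0,0],[-1,0,0,0,0],[-1,0,0,0.5,0],[-1,0,0,2,0],[-1,0,0,2,0]]]'; python3 -m handwheel '[[[-1,0,0,2,0],[-1,0,0,1.5,0],[-1,0,0,0,0],[-1,0,0,0,0],[-1,0,0,0,0]]]'
python3 - <<'E'
from h import *
from cell import r,eyes
s=r.get_state()
print(s["tcp_pos"],s["force"],s["opening"])
d={n:eyes.capture(n) for n in ("top","side","wrist")};pickle.dump((s,d),open("d2.pkl","wb"))
cv2.imwrite("pics/w2.png",d["wrist"]["color"]);crop(d["top"]["color"],200,470,140,310,2.9,"pics/t2.png")
crop(d["side"]["color"],200,430,100,280,3.3,"pics/s2.png")
E
```

```text
time_s: 3.22
tcp_pos: [0.4638, -0.3097, 0.2359]
tcp_rot: [-2.028, -2.395, 0.001]
force: [0.7, -0.8, -3.0]
opening: 0.0302
time_s: 3.63
tcp_pos: [0.4639, -0.3101, 0.2703]
tcp_rot: [-2.03, -2.396, 0.001]
force: [0.0, 0.2, -4.1]
opening: 0.0301
[ 0.46394401 -0.3100578   0.27033518] [ 0.03435111  0.23456187 -4.11909865] 0.030080116711872336
```

View pics/w2.png

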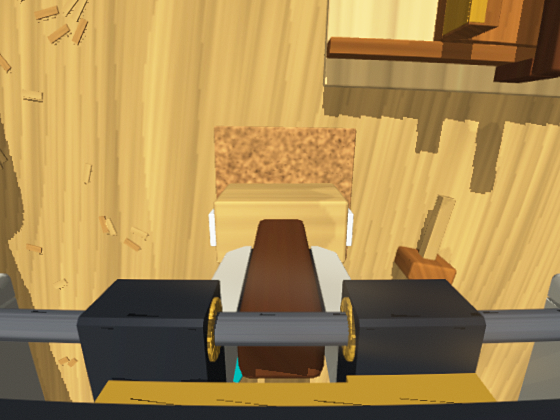

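View pics/s2.png

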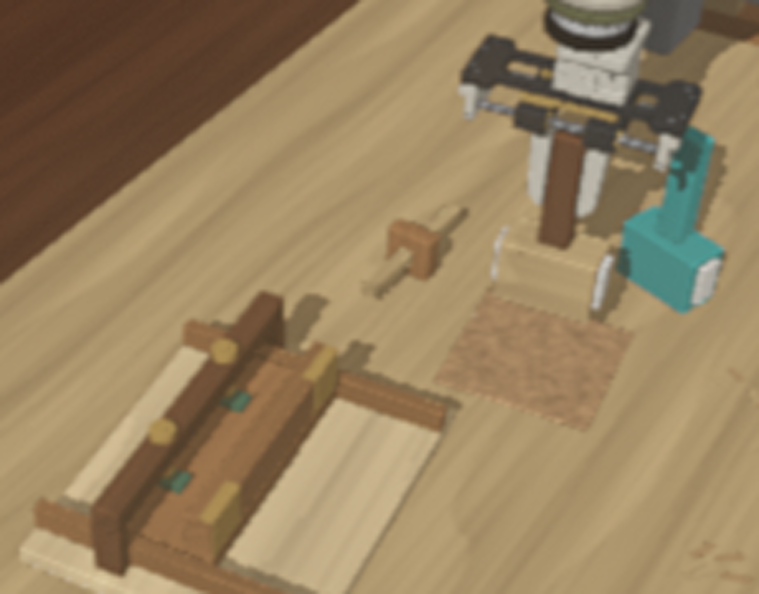

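View pics/t2.png

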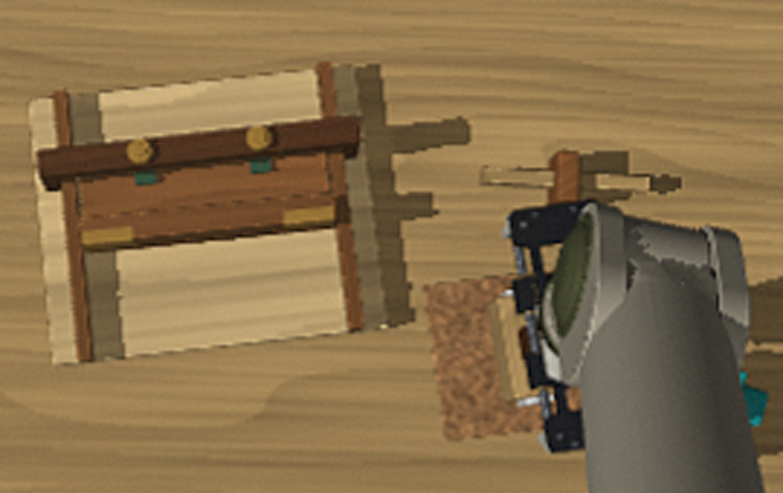

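The mallet is level in the grip, upright between the fingers at opening 0.030, and clear of the mat. Next I'll locate the gold strike plates by colour across the two views.

```bash
cat >> h.py <<'E'
def gold(img,x0,x1,y0,y1,amin=25):
    h=cv2.cvtColor(img,cv2.COLOR_BGR2HSV);m=cv2.inRange(h,(20,115,70),(30,255,255))
    k=np.zeros_like(m);k[y0:y1,x0:x1]=m[y0:y1,x0:x1]
    n,l,st,ce=cv2.connectedComponentsWithStats(k)
    return [(st[i].tolist(),ce[i].round(2).tolist()) for i in range(1,n) if st[i,4]>=amin]
E
python3 - <<'E'
from h import *
s,d=pickle.load(open("d0.pkl","rb"))
for n,a in (("top",(205,335,160,270)),("side",(205,340,180,300))):
    im=d[n]["color"]; h=cv2.cvtColor(im,cv2.COLOR_BGR2HSV)
    px=[(237,222),(305,214),(240,211)] if n=="top" else [(267,258),(297,210),(262,245)]
    print(n,[h[y,x].tolist() for x,y in px]); 
    for g in gold(im,*a): print(g)
E
```

```text
top [[19, 163, 155], [18, 162, 143], [14, 158, 121]]
side [[19, 131, 119], [20, 131, 168], [15, 129, 152]]
([265, 203, 6, 7, 31], [267.52, 205.97])
([293, 205, 8, 10, 29], [296.79, 209.76])
([246, 228, 7, 6, 32], [248.59, 230.09])
([262, 247, 10, 11, 40], [266.48, 251.75])
```

```bash
sed -i 's/(20,115,70)/(17,115,60)/' h.py
python3 - <<'E'
from h import *
s,d=pickle.load(open("d0.pkl","rb"))
for n,a in (("top",(205,335,160,270)),("side",(205,340,180,300))):
    for g in gold(d[n]["color"],*a,amin=15): print(n,g)
crop(d["side"]["color"],250,310,195,280,7,"pics/s0p.png")
crop(d["top"]["color"],220,325,200,240,7,"pics/t0p.png")
E
```

```text
top ([205, 160, 130, 110, 3727], [266.68, 216.34])
top ([285, 183, 9, 9, 65], [288.71, 187.0])
top ([244, 188, 9, 8, 57], [247.81, 191.54])
top ([297, 211, 19, 10, 121], [306.14, 214.87])
top ([228, 218, 18, 10, 123], [236.61, 222.02])
side ([264, 203, 8, 7, 53], [267.57, 205.94])
side ([292, 204, 11, 21, 136], [297.51, 213.49])
side ([245, 226, 9, 9, 58], [248.93, 230.36])
side ([260, 246, 13, 23, 175], [267.09, 255.58])
```

View pics/s0p.png

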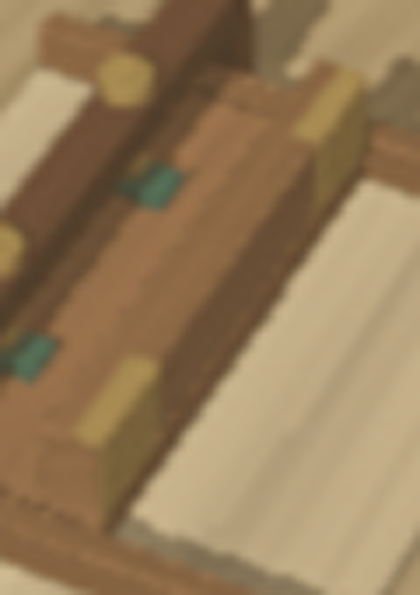

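View pics/t0p.png

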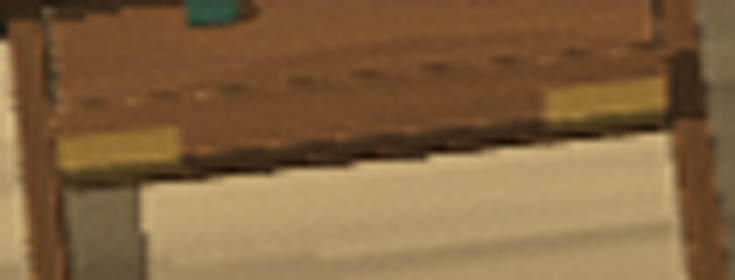

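Run:
```python
from h import *
s,d=pickle.load(open("d0.pkl","rb"));T=d["top"];S=d["side"]
ct=lambda x,y:(220+x/7-.43,200+y/7-.43); cs=lambda x,y:(250+x/7-.43,195+y/7-.43)
for n,a,b in [("L out",(62,172),(104,445)),("L in",(181,163),(160,362)),("R in",(547,125),(319,148)),("R out",(667,112),(362,78))]:
    print(n,[np.round(v,4) for v in tri(T,ct(*a),S,cs(*b))],onz(T,ct(*a),.083).round(4),onz(S,cs(*b),.083).round(4))
```

```text
L out [array([0.5489, 0.0921, 0.0837]), np.float64(0.0025)] [0.5502 0.0927 0.083 ] [0.5481 0.0913 0.083 ]
L in [array([0.5541, 0.0473, 0.0862]), np.float64(0.0006)] [0.5548 0.0477 0.083 ] [0.5556 0.0448 0.083 ]
R in [array([ 0.5733, -0.0914,  0.0808]), np.float64(0.0006)] [ 0.5732 -0.0912  0.083 ] [ 0.5718 -0.0894  0.083 ]
R out [array([ 0.5805, -0.1366,  0.0817]), np.float64(0.0017)] [ 0.5795 -0.1368  0.083 ] [ 0.5806 -0.1351  0.083 ]
```

The plates' rear top edges triangulate to z of 0.081–0.086 (0.083 expected), and they are 185.5 mm apart (186 given). The left one is at (0.5525, 0.070), the right one at (0.576, -0.114), and the yaw is about 7.4°. I'll stage behind the right plate.

```bash
python3 -m handwheel '[[[-1,0.85,3.84,0,-0.4],[-1,0.85,3.84,0,-0.4],[-1,0.85,3.84,0,-0.4],[-1,0.85,3.84,0,-0.4],[-1,0.85,3.84,0,-0.4]]]'; python3 -m handwheel '[[[-1,0,0,-1,0],[-1,0,0,-1.5,0],[-1,0,0,-1.7,0],[-1,0,0,-1,0],[-1,0,0,0,0]]]'
python3 - <<'E'
from h import *
from cell import r,eyes
s=r.get_state();R=Ro.from_rotvec(s["tcp_rot"]).as_matrix()
print(s["tcp_pos"],np.degrees(np.arctan2(R[1,1],R[0,1])),s["q"])
d={n:eyes.capture(n) for n in ("top","side","wrist")};pickle.dump((s,d),open("d3.pkl","wb"))
cv2.imwrite("pics/w3.png",d["wrist"]["color"])
crop(d["side"]["color"],210,390,120,290,3.5,"pics/s3.png")
E
```

```text
time_s: 4.2
tcp_pos: [0.507, -0.1164, 0.2705]
tcp_rot: [-2.072, -2.36, 0.001]
force: [2.5, 0.4, -4.0]
opening: 0.0299
time_s: 4.62
tcp_pos: [0.5061, -0.1181, 0.2169]
tcp_rot: [-2.069, -2.359, 0.003]
force: [0.4, 0.1, -3.4]
opening: 0.0297
[ 0.50610548 -0.11808216  0.21686939] 7.501739418354604 [ 0.40109208  0.50616689 -0.39250929  2.12677215  0.34775392  0.57348767
 -0.11173668]
```

View pics/w3.png

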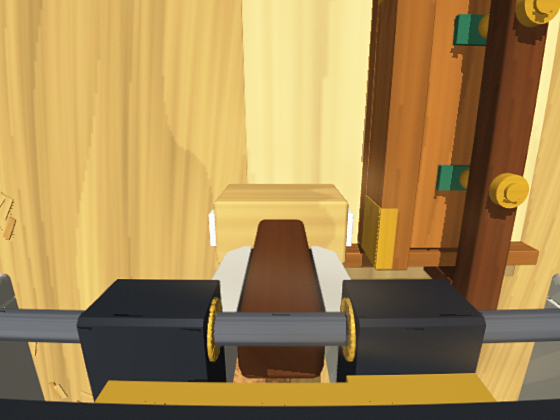

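View pics/s3.png

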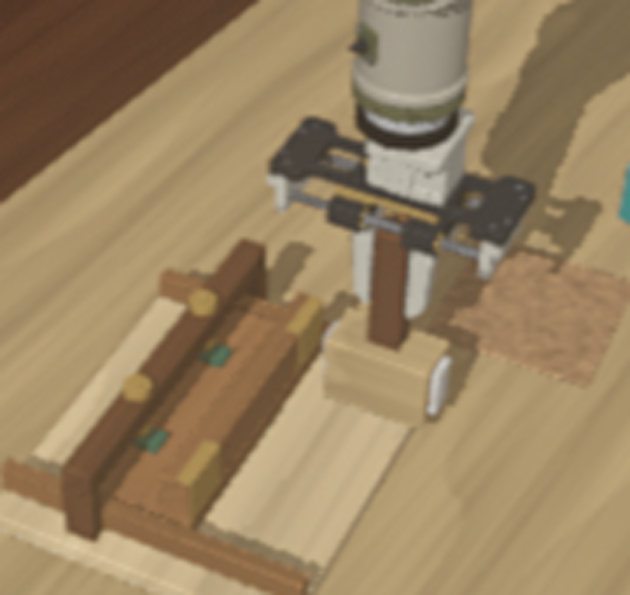

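The wrist view shows the pad's right edge at column 351 and the plate's face at about 365–378. That is a gap near 20 mm, and the yaw matches at 7.5°. I'll close in, then push slowly.

```bash
python3 -m handwheel '[[[-1,0.35,0.046,0,0],[-1,0.35,0.046,0,0],[-1,0.35,0.046,0,0],[-1,0.25,0.033,0,0],[-1,0.1,0.013,0,0]]]'; python3 -m handwheel '[[[-1,0.1,0.013,0,0],[-1,0.1,0.013,0,0],[-1,0.1,0.013,0,0],[-1,0.1,0.013,0,0],[-1,0.1,0.013,0,0]]]'
```

```text
time_s: 5.18
tcp_pos: [0.5218, -0.1162, 0.2195]
tcp_rot: [2.071, 2.361, 0.001]
force: [-0.3, -0.0, -3.8]
opening: 0.0299
time_s: 5.6
tcp_pos: [0.5262, -0.1156, 0.2192]
tcp_rot: [-2.072, -2.362, 0.0]
force: [0.0, 0.2, -3.4]
opening: 0.0301
```

```bash
python3 -m handwheel '[[[-1,0.1,0.013,0,0],[-1,0.1,0.013,0,0],[-1,0.1,0.013,0,0],[-1,0,0,0,0],[-1,0,0,0,0]]]'
```

```text
time_s: 6.02
tcp_pos: [0.5277, -0.1155, 0.2187]
tcp_rot: [-2.071, -2.36, 0.004]
force: [-5.5, -1.1, -2.3]
opening: 0.0298
```

```bash
python3 -m handwheel '[[[-1,0.1,0.013,0,0],[-1,0.1,0.013,0,0],[-1,0.1,0.013,0,0],[-1,0,0,0,0],[-1,0,0,0,0]]]'
```

```text
time_s: 6.43
tcp_pos: [0.5292, -0.1156, 0.2183]
tcp_rot: [-2.07, -2.358, 0.009]
force: [-8.1, -1.9, -1.2]
opening: 0.0296
```

```bash
python3 -m handwheel '[[[-1,0.1,0.013,0,0],[-1,0.1,0.013,0,0],[-1,0,0,0,0],[-1,0,0,0,0],[-1,0,0,0,0]]]'
```

```text
time_s: 6.85
tcp_pos: [0.5306, -0.1157, 0.2181]
tcp_rot: [-2.07, -2.357, 0.011]
force: [-9.0, -2.3, -1.8]
opening: 0.0301
```

```bash
python3 -m handwheel '[[[-1,0.1,0.013,0,0],[-1,0.1,0.013,0,0],[-1,0,0,0,0],[-1,0,0,0,0],[-1,0,0,0,0]]]'
```

```text
time_s: 7.27
tcp_pos: [0.5324, -0.1158, 0.218]
tcp_rot: [-2.07, -2.356, 0.012]
force: [-9.5, -3.3, -1.6]
opening: 0.0299
```

```bash
python3 -m handwheel '[[[-1,0.1,0.02,0,0],[-1,0.1,0.02,0,0],[-1,0.1,0.02,0,0],[-1,0,0,0,0],[-1,0,0,0,0]]]'
```

```text
time_s: 7.68
tcp_pos: [0.5352, -0.1154, 0.2179]
tcp_rot: [-2.07, -2.356, 0.012]
force: [-9.0, -4.7, -4.2]
opening: 0.0299
```

```bash
python3 -m handwheel '[[[-1,0.1,0.02,0,0],[-1,0.1,0.02,0,0],[-1,0,0,0,0],[-1,0,0,0,0],[-1,0,0,0,0]]]'
```

```text
time_s: 8.1
tcp_pos: [0.5358, -0.1151, 0.2176]
tcp_rot: [-2.068, -2.354, 0.016]
force: [-14.3, -4.5, -1.0]
opening: 0.0297
```

The force rose to about 15 N, so the right side has jammed after about 8 mm. Backing off.

```bash
python3 -m handwheel '[[[-1,-0.3,-0.04,0,0],[-1,-0.4,-0.05,0,0],[-1,-0.4,-0.05,0,0],[-1,-0.4,-0.05,0,0],[-1,-0.3,-0.04,0,0]]]'
python3 - <<'E'
from h import *
from cell import r,eyes
s=r.get_state();R=Ro.from_rotvec(s["tcp_rot"]).as_matrix()
print(s["tcp_pos"],np.degrees(np.arctan2(R[1,1],R[0,1])),R[:,2])
d={n:eyes.capture(n) for n in ("top","side","wrist")};pickle.dump((s,d),open("d4.pkl","wb"))
cv2.imwrite("pics/w4.png",d["wrist"]["color"])
crop(d["side"]["color"],210,390,120,290,3.5,"pics/s4.png")
E
```

```text
time_s: 8.52
tcp_pos: [0.5234, -0.1155, 0.2195]
tcp_rot: [2.071, 2.361, 0.002]
force: [-1.1, -0.6, -5.3]
opening: 0.0298
[ 0.52336228 -0.11550367  0.21950601] 7.489573180422721 [ 1.43538581e-03  1.15267526e-04 -9.99998963e-01]
```

View pics/w4.png

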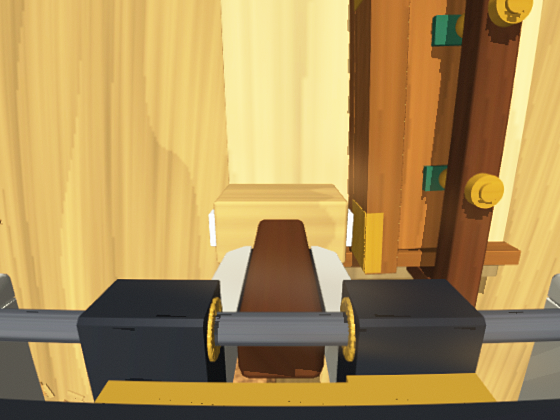

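View pics/s4.png

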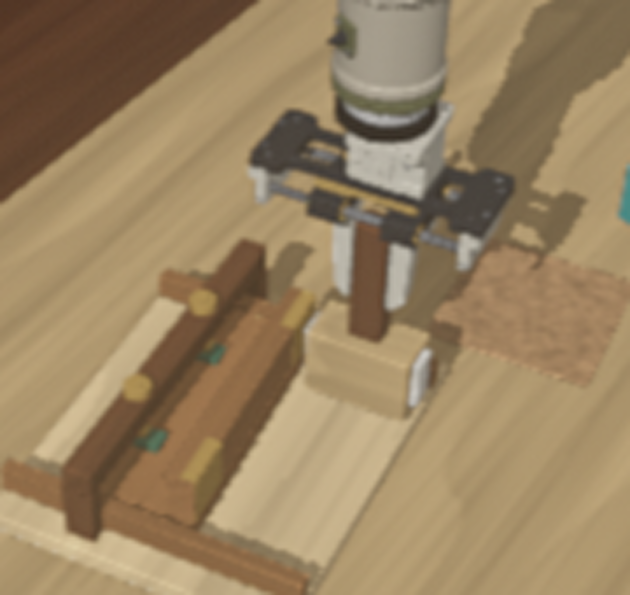

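The wrist view shows the right plate advanced. Its shoe is still up on the strip (green at 437,178), and the mallet is level in the grip. Moving across to the left plate.

```bash
python3 -m handwheel '[[[-1,-0.59,3.46,0,0],[-1,-0.59,3.46,0,0],[-1,-0.59,3.46,0,0],[-1,-0.59,3.46,0,0],[-1,-0.59,3.46,0,0]]]'
python3 - <<'E'
from h import *
from cell import r,eyes
s=r.get_state();R=Ro.from_rotvec(s["tcp_rot"]).as_matrix()
print(s["tcp_pos"],np.degrees(np.arctan2(R[1,1],R[0,1])),R[:,2])
d={n:eyes.capture(n) for n in ("wrist",)};pickle.dump((s,d),open("d5.pkl","wb"))
cv2.imwrite("pics/w5.png",d["wrist"]["color"])
E
```

```text
time_s: 9.08
tcp_pos: [0.4936, 0.059, 0.2194]
tcp_rot: [2.072, 2.361, 0.002]
force: [0.5, -0.3, -4.0]
opening: 0.0298
[0.4936298  0.05903377 0.21941197] 7.456488487759927 [ 9.74277133e-04  4.29538750e-04 -9.99999433e-01]
```

View pics/w5.png

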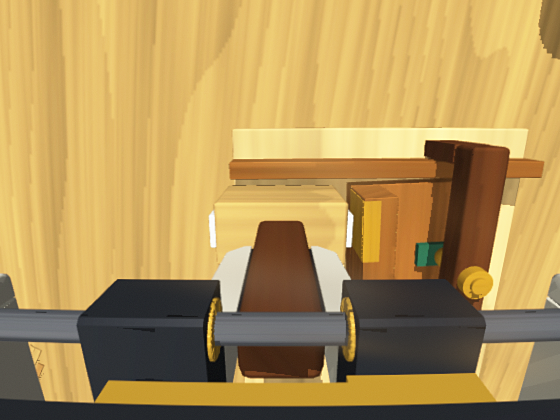

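The wrist view shows the left plate's face at column 360 and the pad edge at 351, leaving a gap of a few mm. The cheek is clear. Tapping left.

```bash
python3 -m handwheel '[[[-1,0.15,0.0,0,0],[-1,0.15,0.0,0,0],[-1,0.15,0.0,0,0],[-1,0.1,0.01,0,0],[-1,0.1,0.01,0,0]]]'; python3 -m handwheel '[[[-1,0.1,0.01,0,0],[-1,0.1,0.01,0,0],[-1,0.1,0.01,0,0],[-1,0.1,0.01,0,0],[-1,0,0,0,0]]]'
```

```text
time_s: 9.55
tcp_pos: [0.5006, 0.0561, 0.2191]
tcp_rot: [2.075, 2.359, -0.0]
force: [0.2, -0.6, -3.6]
opening: 0.0301
time_s: 9.97
tcp_pos: [0.5032, 0.0574, 0.2188]
tcp_rot: [-2.071, -2.36, 0.004]
force: [-4.2, -1.4, -3.0]
opening: 0.0299
```

```bash
python3 -m handwheel '[[[-1,0.1,0.013,0,0],[-1,0.1,0.013,0,0],[-1,0.1,0.013,0,0],[-1,0,0,0,0],[-1,0,0,0,0]]]'
```

```text
time_s: 10.38
tcp_pos: [0.5049, 0.058, 0.2185]
tcp_rot: [-2.069, -2.36, 0.007]
force: [-7.8, -1.6, -3.0]
opening: 0.0299
```

```bash
python3 -m handwheel '[[[-1,0.1,0.013,0,0],[-1,0.1,0.013,0,0],[-1,0.1,0.013,0,0],[-1,0,0,0,0],[-1,0,0,0,0]]]'
```

```text
time_s: 10.8
tcp_pos: [0.5076, 0.0587, 0.2184]
tcp_rot: [-2.069, -2.36, 0.007]
force: [-7.7, 0.9, -3.9]
opening: 0.0296
```

```bash
python3 -m handwheel '[[[-1,0.1,0.013,0,0],[-1,0.1,0.013,0,0],[-1,0.1,0.013,0,0],[-1,0.1,0.013,0,0],[-1,0,0,0,0]]]'
```

```text
time_s: 11.22
tcp_pos: [0.511, 0.0592, 0.2182]
tcp_rot: [-2.068, -2.359, 0.009]
force: [-10.3, 1.4, -2.6]
opening: 0.03
```

```bash
python3 -m handwheel '[[[-1,0.1,0.013,0,0],[-1,0.1,0.013,0,0],[-1,0.1,0.013,0,0],[-1,0,0,0,0],[-1,0,0,0,0]]]'
```

```text
time_s: 11.63
tcp_pos: [0.5138, 0.0596, 0.2181]
tcp_rot: [-2.068, -2.359, 0.009]
force: [-10.4, 1.5, -3.3]
opening: 0.0297
```

```bash
python3 -m handwheel '[[[-1,0.1,0.013,0,0],[-1,0.1,0.013,0,0],[-1,0.05,0.006,0,0],[-1,0,0,0,0],[-1,0,0,0,0]]]'
```

```text
time_s: 12.05
tcp_pos: [0.5161, 0.06, 0.218]
tcp_rot: [-2.068, -2.359, 0.01]
force: [-9.5, 2.1, -3.8]
opening: 0.0299
```

```bash
python3 -m handwheel '[[[-1,0.1,0.01,0,0],[-1,0.1,0.01,0,0],[-1,0.05,0.006,0,0],[-1,0,0,0,0],[-1,0,0,0,0]]]'
```

```text
time_s: 12.47
tcp_pos: [0.5181, 0.0602, 0.218]
tcp_rot: [-2.067, -2.358, 0.011]
force: [-11.7, 1.8, -3.1]
opening: 0.0301
```

```bash
python3 -m handwheel '[[[-1,0.1,0.01,0,0],[-1,0.1,0.01,0,0],[-1,0,0.0,0,0],[-1,0,0,0,0],[-1,0,0,0,0]]]'
```

```text
time_s: 12.88
tcp_pos: [0.5187, 0.06, 0.2177]
tcp_rot: [-2.067, -2.357, 0.016]
force: [-15.3, 1.3, -1.5]
opening: 0.0299
```

```bash
python3 -m handwheel '[[[-1,0.1,0.01,0,0],[-1,0.05,0.005,0,0],[-1,0,0.0,0,0],[-1,0,0,0,0],[-1,0,0,0,0]]]'
```

```text
time_s: 13.3
tcp_pos: [0.5193, 0.0598, 0.2174]
tcp_rot: [-2.066, -2.356, 0.019]
force: [-18.6, 0.5, -0.8]
opening: 0.0299
```

The force reached 18.6 N, because I sent that last step too eagerly. The left side is jammed, so I'm backing off. From here I'll go one call at a time near a jam.

```bash
python3 -m handwheel '[[[-1,-0.4,-0.05,0,0],[-1,-0.4,-0.05,0,0],[-1,-0.4,-0.05,0,0],[-1,-0.4,-0.05,0,0],[-1,-0.3,-0.04,0,0]]]'; python3 -m handwheel '[[[-1,0.3,-3.4,0,0],[-1,0.4,-3.5,0,0],[-1,0.4,-3.5,0,0],[-1,0.4,-3.5,0,0],[-1,0.4,-3.5,0,0]]]'
python3 - <<'E'
from h import *
from cell import r,eyes
s=r.get_state();R=Ro.from_rotvec(s["tcp_rot"]).as_matrix()
print(s["tcp_pos"],np.degrees(np.arctan2(R[1,1],R[0,1])),R[:,2])
d={n:eyes.capture(n) for n in ("wrist","side")};pickle.dump((s,d),open("d6.pkl","wb"))
cv2.imwrite("pics/w6.png",d["wrist"]["color"])
E
```

```text
time_s: 13.72
tcp_pos: [0.507, 0.0584, 0.2196]
tcp_rot: [2.071, 2.361, 0.002]
force: [-0.8, -1.1, -3.2]
opening: 0.0298
time_s: 14.13
tcp_pos: [0.5261, -0.1175, 0.2196]
tcp_rot: [2.071, 2.361, 0.001]
force: [0.3, 1.0, -4.1]
opening: 0.03
[ 0.52607502 -0.11748815  0.21957034] 7.497437774444066 [ 1.54003254e-03 -2.12288173e-04 -9.99998792e-01]
```

View pics/w6.png

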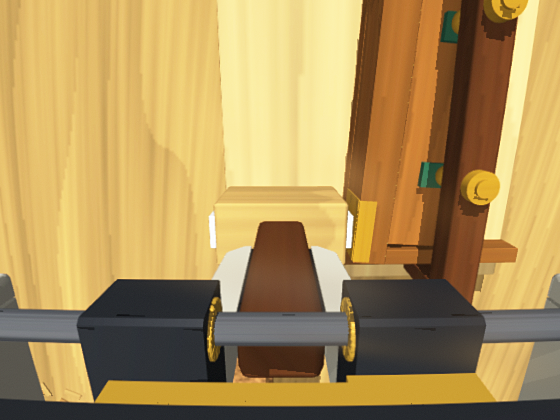

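The sled is now skewed the other way, and the right plate (column 350–375) is a few mm ahead of the pad. Tapping right.

```bash
python3 -m handwheel '[[[-1,0.1,0.07,0,0],[-1,0.1,0.07,0,0],[-1,0.1,0.05,0,0],[-1,0.1,0.02,0,0],[-1,0.1,0.02,0,0]]]'; python3 -m handwheel '[[[-1,0.1,0.013,0,0],[-1,0.1,0.013,0,0],[-1,0.1,0.013,0,0],[-1,0,0,0,0],[-1,0,0,0,0]]]'
```

```text
time_s: 14.65
tcp_pos: [0.5299, -0.1123, 0.219]
tcp_rot: [-2.068, -2.362, 0.002]
force: [-3.9, 0.2, -2.9]
opening: 0.0299
time_s: 15.07
tcp_pos: [0.5313, -0.1129, 0.2185]
tcp_rot: [-2.069, -2.359, 0.006]
force: [-7.5, -1.0, -2.2]
opening: 0.0298
```

```bash
python3 -m handwheel '[[[-1,0.1,0.013,0,0],[-1,0.1,0.013,0,0],[-1,0.1,0.013,0,0],[-1,0,0,0,0],[-1,0,0,0,0]]]'
```

```text
time_s: 15.48
tcp_pos: [0.5339, -0.1132, 0.2183]
tcp_rot: [-2.07, -2.358, 0.008]
force: [-7.4, -2.2, -3.9]
opening: 0.0301
```

```bash
python3 -m handwheel '[[[-1,0.1,0.013,0,0],[-1,0.1,0.013,0,0],[-1,0.1,0.013,0,0],[-1,0,0,0,0],[-1,0,0,0,0]]]'
```

```text
time_s: 15.9
tcp_pos: [0.5369, -0.113, 0.2182]
tcp_rot: [-2.07, -2.358, 0.009]
force: [-7.1, -2.3, -5.2]
opening: 0.0299
```

```bash
python3 -m handwheel '[[[-1,0.1,0.013,0,0],[-1,0.1,0.013,0,0],[-1,0.1,0.013,0,0],[-1,0.05,0,0,0],[-1,0,0,0,0]]]'
```

```text
time_s: 16.32
tcp_pos: [0.5398, -0.1128, 0.2181]
tcp_rot: [-2.069, -2.357, 0.011]
force: [-9.2, -4.1, -4.3]
opening: 0.0296
```

```bash
python3 -m handwheel '[[[-1,0.1,0.013,0,0],[-1,0.1,0.013,0,0],[-1,0,0,0,0],[-1,0,0,0,0],[-1,0,0,0,0]]]'
```

```text
time_s: 16.73
tcp_pos: [0.5417, -0.1127, 0.218]
tcp_rot: [-2.069, -2.357, 0.011]
force: [-8.7, -3.5, -4.4]
opening: 0.0296
```

```bash
python3 -m handwheel '[[[-1,0.1,0.013,0,0],[-1,0.1,0.013,0,0],[-1,0,0,0,0],[-1,0,0,0,0],[-1,0,0,0,0]]]'
```

```text
time_s: 17.15
tcp_pos: [0.5435, -0.1126, 0.2179]
tcp_rot: [-2.069, -2.357, 0.012]
force: [-8.8, -2.7, -3.7]
opening: 0.0297
```

```bash
python3 -m handwheel '[[[-1,0.1,0.013,0,0],[-1,0.05,0.013,0,0],[-1,0,0,0,0],[-1,0,0,0,0],[-1,0,0,0,0]]]'
```

```text
time_s: 17.57
tcp_pos: [0.5448, -0.1124, 0.2179]
tcp_rot: [-2.069, -2.357, 0.012]
force: [-9.5, -3.4, -3.9]
opening: 0.0299
```

```bash
python3 -m handwheel '[[[-1,0.1,0.013,0,0],[-1,0.05,0.013,0,0],[-1,0,0,0,0],[-1,0,0,0,0],[-1,0,0,0,0]]]'
```

```text
time_s: 17.98
tcp_pos: [0.5463, -0.1122, 0.2179]
tcp_rot: [-2.069, -2.357, 0.012]
force: [-9.9, -3.8, -2.5]
opening: 0.0299
```

```bash
python3 -m handwheel '[[[-1,0.1,0.013,0,0],[-1,0.05,0.013,0,0],[-1,0,0,0,0],[-1,0,0,0,0],[-1,0,0,0,0]]]'
```

```text
time_s: 18.4
tcp_pos: [0.5468, -0.112, 0.2177]
tcp_rot: [-2.068, -2.356, 0.015]
force: [-13.1, -4.2, -1.9]
opening: 0.0298
```

The right side is jammed at 13 N. Backing off and moving to the left.

```bash
python3 -m handwheel '[[[-1,-0.4,-0.05,0,0],[-1,-0.4,-0.05,0,0],[-1,-0.4,-0.05,0,0],[-1,-0.4,-0.05,0,0],[-1,-0.3,-0.04,0,0]]]'; python3 -m handwheel '[[[-1,-0.5,3.4,0,0],[-1,-0.5,3.4,0,0],[-1,-0.5,3.4,0,0],[-1,-0.5,3.4,0,0],[-1,-0.5,3.4,0,0]]]'
python3 - <<'E'
from h import *
from cell import r,eyes
s=r.get_state();R=Ro.from_rotvec(s["tcp_rot"]).as_matrix()
print(s["tcp_pos"],np.degrees(np.arctan2(R[1,1],R[0,1])),R[:,2])
d={n:eyes.capture(n) for n in ("wrist",)};pickle.dump((s,d),open("d7.pkl","wb"))
cv2.imwrite("pics/w7.png",d["wrist"]["color"])
E
```

```text
time_s: 18.82
tcp_pos: [0.5328, -0.1128, 0.2195]
tcp_rot: [2.071, 2.361, 0.001]
force: [-1.0, -0.3, -4.0]
opening: 0.0302
time_s: 19.23
tcp_pos: [0.5075, 0.0585, 0.2195]
tcp_rot: [2.072, 2.361, 0.002]
force: [0.5, -0.3, -4.1]
opening: 0.0303
[0.50748722 0.0585355  0.2195137 ] 7.462000653897278 [ 1.20460160e-03  4.40359639e-04 -9.99999178e-01]
```

View pics/w7.png

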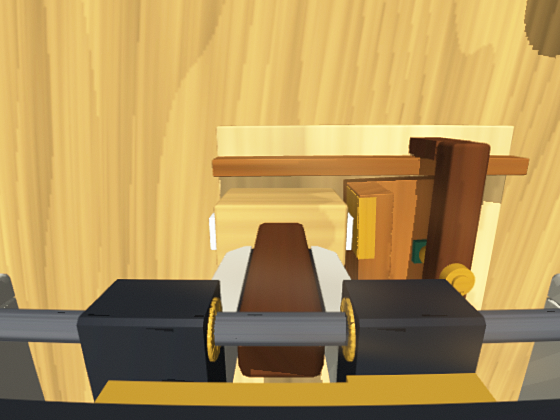

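The left plate (column 357–376) is a few mm ahead and the shoe is still on the green (420,250). Tapping left.

```bash
python3 -m handwheel '[[[-1,0.15,0.015,0,0],[-1,0.15,0.015,0,0],[-1,0.1,0.01,0,0],[-1,0.1,0.01,0,0],[-1,0.1,0.01,0,0]]]'; python3 -m handwheel '[[[-1,0.1,0.013,0,0],[-1,0.1,0.013,0,0],[-1,0.1,0.013,0,0],[-1,0,0,0,0],[-1,0,0,0,0]]]'
```

```text
time_s: 19.7
tcp_pos: [0.5136, 0.0561, 0.2191]
tcp_rot: [-2.074, -2.359, 0.002]
force: [-2.0, 0.3, -3.2]
opening: 0.03
time_s: 20.12
tcp_pos: [0.5148, 0.0568, 0.2186]
tcp_rot: [-2.071, -2.359, 0.007]
force: [-6.0, -1.8, -3.5]
opening: 0.0298
```

```bash
python3 -m handwheel '[[[-1,0.1,0.013,0,0],[-1,0.1,0.013,0,0],[-1,0.1,0.013,0,0],[-1,0,0,0,0],[-1,0,0,0,0]]]'
```

```text
time_s: 20.53
tcp_pos: [0.517, 0.0576, 0.2183]
tcp_rot: [-2.07, -2.359, 0.008]
force: [-7.3, 0.1, -3.7]
opening: 0.03
```

```bash
python3 -m handwheel '[[[-1,0.1,0.013,0,0],[-1,0.1,0.013,0,0],[-1,0.1,0.013,0,0],[-1,0,0,0,0],[-1,0,0,0,0]]]'
```

```text
time_s: 20.95
tcp_pos: [0.5201, 0.058, 0.2182]
tcp_rot: [-2.07, -2.359, 0.008]
force: [-7.0, 0.2, -4.0]
opening: 0.0298
```

```bash
python3 -m handwheel '[[[-1,0.1,0.013,0,0],[-1,0.1,0.013,0,0],[-1,0.1,0.013,0,0],[-1,0,0,0,0],[-1,0,0,0,0]]]'
```

```text
time_s: 21.37
tcp_pos: [0.5227, 0.0585, 0.2181]
tcp_rot: [-2.069, -2.358, 0.009]
force: [-9.2, 0.8, -4.6]
opening: 0.03
```

```bash
python3 -m handwheel '[[[-1,0.1,0.013,0,0],[-1,0.1,0.013,0,0],[-1,0.0,0.0,0,0],[-1,0,0,0,0],[-1,0,0,0,0]]]'
```

```text
time_s: 21.78
tcp_pos: [0.5243, 0.0587, 0.218]
tcp_rot: [-2.069, -2.358, 0.01]
force: [-10.0, 1.7, -3.5]
opening: 0.0301
```

```bash
python3 -m handwheel '[[[-1,0.1,0.013,0,0],[-1,0.1,0.013,0,0],[-1,0.0,0.0,0,0],[-1,0,0,0,0],[-1,0,0,0,0]]]'
```

```text
time_s: 22.2
tcp_pos: [0.5265, 0.059, 0.218]
tcp_rot: [-2.069, -2.358, 0.009]
force: [-8.1, 1.1, -4.4]
opening: 0.0296
```

```bash
python3 -m handwheel '[[[-1,0.1,0.013,0,0],[-1,0.1,0.013,0,0],[-1,0.0,0.0,0,0],[-1,0,0,0,0],[-1,0,0,0,0]]]'
```

```text
time_s: 22.62
tcp_pos: [0.5292, 0.0593, 0.2182]
tcp_rot: [-2.07, -2.359, 0.007]
force: [-6.7, 0.8, -5.1]
opening: 0.0301
```

Run:
```python
from h import *
from cell import r,eyes
s=r.get_state()
d={n:eyes.capture(n) for n in ("wrist","side")};pickle.dump((s,d),open("d8.pkl","wb"))
a=d["wrist"]["color"][120:320,320:540];b=d["side"]["color"][190:290,210:330]
cv2.imwrite("pics/w8.png",np.hstack([cv2.resize(a,None,fx=2,fy=2),cv2.resize(b,(380,400))]))
```

```text
(no output)
```

View pics/w8.png

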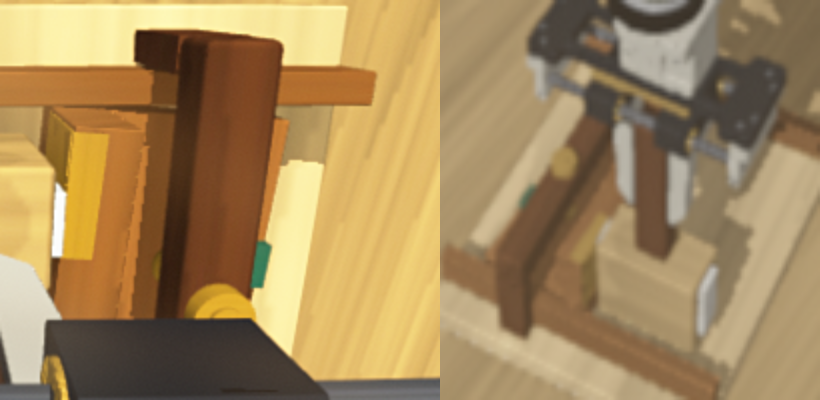

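The left green strip now shows ahead of the bridge (crop 260,265), and only the brass shoe is left behind it. The force also fell to 7 N, so the left shoe looks dropped. A small extra push, then the right side.

```bash
python3 -m handwheel '[[[-1,0.1,0.013,0,0],[-1,0.05,0.01,0,0],[-1,0.0,0.0,0,0],[-1,0,0,0,0],[-1,0,0,0,0]]]'
```

```text
time_s: 23.13
tcp_pos: [0.5302, 0.0595, 0.2182]
tcp_rot: [-2.07, -2.358, 0.009]
force: [-9.9, 0.9, -3.1]
opening: 0.0298
```

```bash
python3 -m handwheel '[[[-1,-0.4,-0.05,0,0],[-1,-0.4,-0.05,0,0],[-1,-0.4,-0.05,0,0],[-1,-0.4,-0.05,0,0],[-1,-0.3,-0.04,0,0]]]'; python3 -m handwheel '[[[-1,0.3,-3.4,0,0],[-1,0.4,-3.4,0,0],[-1,0.4,-3.4,0,0],[-1,0.4,-3.4,0,0],[-1,0.4,-3.4,0,0]]]'
python3 - <<'E'
from h import *
from cell import r,eyes
s=r.get_state();R=Ro.from_rotvec(s["tcp_rot"]).as_matrix()
print(s["tcp_pos"],np.degrees(np.arctan2(R[1,1],R[0,1])),R[:,2])
d={n:eyes.capture(n) for n in ("wrist",)};pickle.dump((s,d),open("d9.pkl","wb"))
cv2.imwrite("pics/w9.png",d["wrist"]["color"])
E
```

```text
time_s: 23.55
tcp_pos: [0.5139, 0.0576, 0.2194]
tcp_rot: [2.072, 2.361, 0.001]
force: [-0.3, 0.8, -3.6]
opening: 0.0303
time_s: 23.97
tcp_pos: [0.5332, -0.1139, 0.2194]
tcp_rot: [2.071, 2.361, 0.001]
force: [0.9, -0.2, -4.7]
opening: 0.0297
[ 0.53317149 -0.11393789  0.21943908] 7.49142356631181 [ 7.44071837e-04 -2.27816600e-04 -9.99999697e-01]
```

View pics/w9.png

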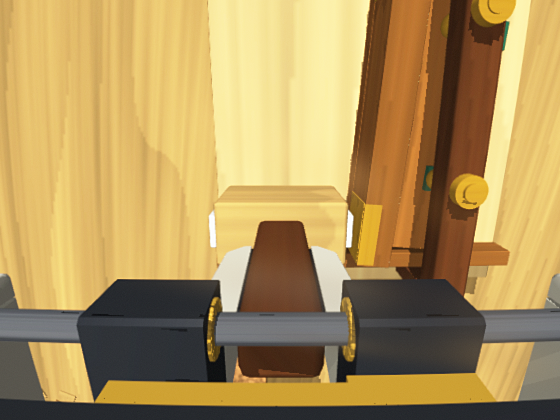

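The left green strip is out in front of the bridge (507,35), while the right one still peeks out behind it (428,178). The right plate is about 8 mm ahead. Tapping right.

```bash
python3 -m handwheel '[[[-1,0.2,0.04,0,0],[-1,0.2,0.04,0,0],[-1,0.15,0.03,0,0],[-1,0.1,0.013,0,0],[-1,0.1,0.013,0,0]]]'; python3 -m handwheel '[[[-1,0.1,0.013,0,0],[-1,0.1,0.013,0,0],[-1,0.1,0.013,0,0],[-1,0,0,0,0],[-1,0,0,0,0]]]'
```

```text
time_s: 24.43
tcp_pos: [0.5405, -0.1095, 0.2192]
tcp_rot: [-2.069, -2.363, 0.001]
force: [-1.8, 0.2, -2.9]
opening: 0.0301
time_s: 24.85
tcp_pos: [0.5414, -0.1102, 0.2185]
tcp_rot: [-2.069, -2.359, 0.006]
force: [-6.1, 0.2, -2.5]
opening: 0.0302
```

```bash
python3 -m handwheel '[[[-1,0.1,0.013,0,0],[-1,0.1,0.013,0,0],[-1,0.1,0.013,0,0],[-1,0,0,0,0],[-1,0,0,0,0]]]'
```

```text
time_s: 25.27
tcp_pos: [0.5439, -0.1106, 0.2183]
tcp_rot: [-2.069, -2.358, 0.008]
force: [-7.3, -1.6, -3.2]
opening: 0.0301
```

```bash
python3 -m handwheel '[[[-1,0.1,0.013,0,0],[-1,0.1,0.013,0,0],[-1,0,0,0,0],[-1,0,0,0,0],[-1,0,0,0,0]]]'
```

```text
time_s: 25.68
tcp_pos: [0.5459, -0.1106, 0.2182]
tcp_rot: [-2.07, -2.358, 0.009]
force: [-7.5, -1.9, -3.5]
opening: 0.0301
```

```bash
python3 -m handwheel '[[[-1,0.1,0.013,0,0],[-1,0.1,0.013,0,0],[-1,0.1,0.013,0,0],[-1,0,0,0,0],[-1,0,0,0,0]]]'
```

```text
time_s: 26.1
tcp_pos: [0.5494, -0.11, 0.2184]
tcp_rot: [-2.07, -2.359, 0.007]
force: [-5.7, -1.5, -4.1]
opening: 0.0297
```

```bash
python3 -m handwheel '[[[-1,0.1,0.013,0,0],[-1,0.1,0.013,0,0],[-1,0,0,0,0],[-1,0,0,0,0],[-1,0,0,0,0]]]'
```

```text
time_s: 26.52
tcp_pos: [0.5518, -0.1097, 0.2185]
tcp_rot: [-2.07, -2.36, 0.006]
force: [-5.2, -1.9, -4.2]
opening: 0.0298
```

```bash
python3 -m handwheel '[[[-1,0.1,0.013,0,0],[-1,0.1,0.013,0,0],[-1,0,0,0,0],[-1,0,0,0,0],[-1,0,0,0,0]]]'
```

```text
time_s: 26.93
tcp_pos: [0.5552, -0.109, 0.219]
tcp_rot: [-2.071, -2.361, 0.001]
force: [-2.8, -0.7, -4.0]
opening: 0.0295
```

The force fell to 2.8 N, so the right shoe probably dropped. Checking.

```bash
python3 -m handwheel '[[[-1,-0.4,-0.05,0,0],[-1,-0.4,-0.05,0,0],[-1,-0.4,-0.05,0,0],[-1,-0.4,-0.05,0,0],[-1,-0.4,-0.05,0,0]]]';python3 - <<'E'
from h import *
from cell import r,eyes
s=r.get_state()
d={n:eyes.capture(n) for n in ("wrist","side","top")};pickle.dump((s,d),open("d10.pkl","wb"))
cv2.imwrite("pics/w10.png",d["wrist"]["color"])
crop(d["side"]["color"],200,350,150,280,5,"pics/s10.png")
E
```

```text
time_s: 27.35
tcp_pos: [0.5355, -0.1114, 0.2194]
tcp_rot: [2.071, 2.361, 0.001]
force: [0.2, 0.1, -3.6]
opening: 0.0298
```

View pics/w10.png

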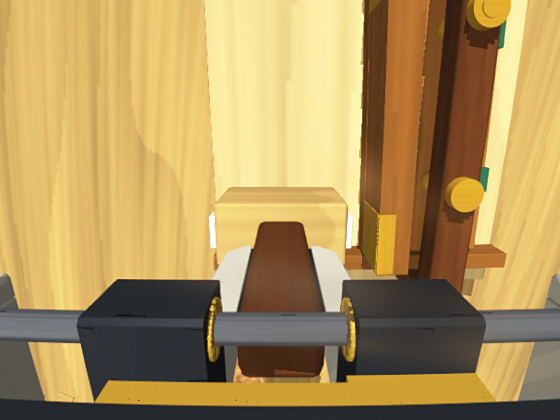

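View pics/s10.png

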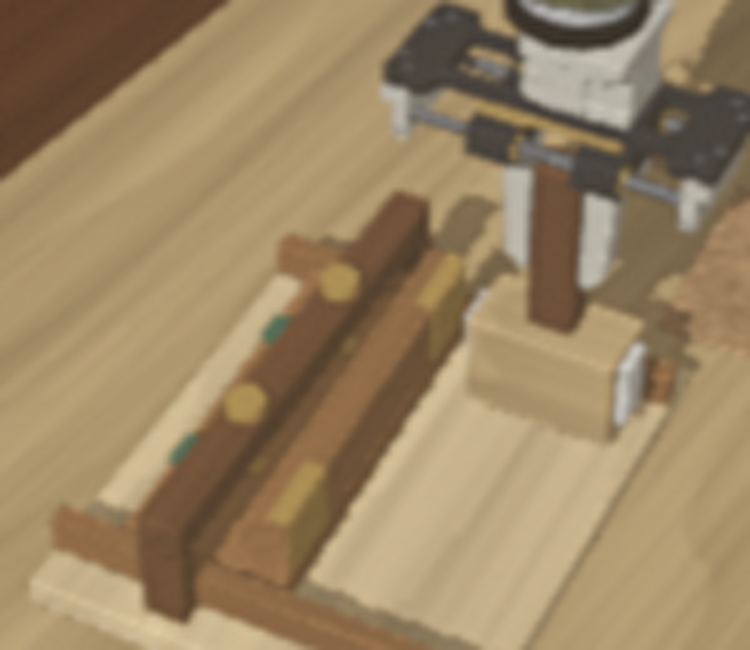

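Both green strips now lie ahead of the bridge (side crop 275,330 and 183,448). I'll verify the shoe drop from the shift of the brass caps, old views against new.

Run:
```python
from h import *
f={k:pickle.load(open(f"d{k}.pkl","rb")) for k in (0,2,6,10)}
for n,a in (("side",(225,300,180,262)),("top",(235,310,175,235))):
  for k in f:
    if n in f[k][1]: print(n,k,[g for g in gold(f[k][1][n]["color"],*a,amin=20)])
S=f[0][1]["side"]
for c in [(.63,.03),(.645,-.08)]: print(proj(S,[*c,.1])-proj(S,[*c,.0955]))
```

```text
side 0 [([264, 203, 8, 7, 53], [267.57, 205.94]), ([292, 204, 8, 21, 102], [296.44, 214.06]), ([245, 226, 9, 9, 58], [248.93, 230.36]), ([260, 246, 13, 16, 148], [267.35, 253.98])]
side 2 [([264, 202, 9, 8, 55], [267.67, 205.91]), ([292, 204, 8, 22, 104], [296.43, 213.89]), ([245, 226, 9, 9, 58], [249.05, 230.41]), ([260, 246, 14, 16, 150], [267.45, 253.95])]
side 6 [([264, 202, 9, 8, 54], [267.59, 205.91]), ([290, 205, 10, 21, 97], [294.66, 213.7]), ([245, 227, 9, 8, 58], [249.12, 230.45]), ([255, 245, 14, 17, 168], [262.6, 253.33])]
side 10 [([283, 200, 11, 22, 128], [288.31, 209.8]), ([264, 203, 8, 7, 52], [267.5, 206.0]), ([245, 227, 9, 8, 62], [248.77, 230.31]), ([253, 242, 13, 20, 165], [260.09, 251.36])]
top 0 [([285, 183, 9, 9, 65], [288.71, 187.0]), ([244, 188, 9, 8, 57], [247.81, 191.54]), ([297, 212, 13, 9, 83], [303.36, 215.23]), ([235, 218, 11, 9, 76], [239.92, 221.7])]
top 2 [([285, 183, 9, 9, 61], [288.67, 186.93]), ([244, 188, 9, 8, 57], [247.82, 191.56]), ([298, 212, 12, 9, 85], [303.6, 215.32]), ([235, 218, 12, 9, 77], [240.08, 221.7])]
top 10 [([244, 188, 9, 8, 57], [247.7, 191.65]), ([235, 209, 12, 10, 84], [240.14, 213.49])]
[-0.0447701  -1.18451863]
[-0.00206069 -1.17643173]
```

The caps didn't shift, so they are fixed heads on the bridge and say nothing about the drop. I'll measure the sled's travel from the plates and look at the shoes in close-up.

Run:
```python
from h import *
f={k:pickle.load(open(f"d{k}.pkl","rb")) for k in (0,10)}
x=np.array([.9914,.1305])
a=gold(f[0][1]["side"]["color"],225,310,180,262);b=gold(f[10][1]["side"]["color"],225,310,180,270)
print(a,b)
S=f[0][1]["side"]
for A,B in [((297.51,213.49),(288.31,209.8)),((267.09,255.58),(260.09,251.36))]:
    print("side",((onz(S,B,.07)-onz(S,A,.07))[:2]@x))
T=f[0][1]["top"];print("topL",(onz(T,(240.14,213.49),.08)-onz(T,(239.92,221.7),.08))[:2]@x)
ims=[cv2.resize(f[k][1]["side"]["color"][195:265,225:300],(390,364),interpolation=cv2.INTER_CUBIC) for k in f]
cv2.imwrite("pics/shoe.png",np.hstack(ims))
```

```text
[([264, 203, 8, 7, 53], [267.57, 205.94]), ([292, 204, 11, 21, 136], [297.51, 213.49]), ([245, 226, 9, 9, 58], [248.93, 230.36]), ([260, 246, 13, 16, 148], [267.35, 253.98])] [([283, 200, 11, 22, 128], [288.31, 209.8]), ([264, 203, 8, 7, 52], [267.5, 206.0]), ([245, 227, 9, 8, 62], [248.77, 230.31]), ([253, 242, 13, 24, 173], [260.01, 251.89])]
side 0.030505069611994822
side 0.023697736005675145
topL 0.022083964647409856
```

View pics/shoe.png

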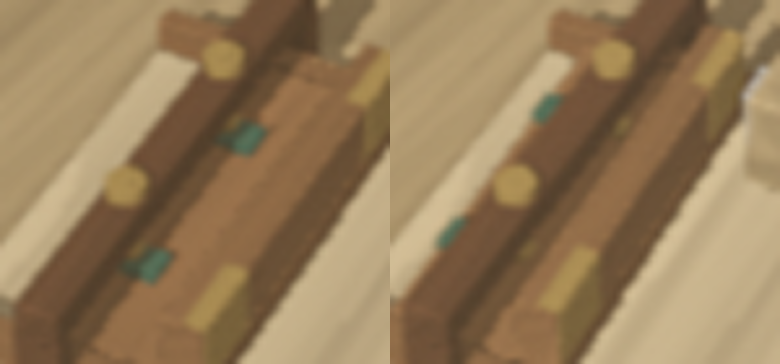

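Travel is about 30 mm on the right and 23 mm on the left. The brass shoes show behind the bridge with no green under them. For margin I'll square up the left side with one more gentle tap.

```bash
python3 -m handwheel '[[[-1,-0.4,3.4,0,0],[-1,-0.4,3.4,0,0],[-1,-0.4,3.4,0,0],[-1,-0.4,3.4,0,0],[-1,-0.4,3.4,0,0]]]';  python3 -m handwheel '[[[-1,0.2,0.02,0,0],[-1,0.15,0.02,0,0],[-1,0.1,0.01,0,0],[-1,0.1,0.01,0,0],[-1,0.1,0.01,0,0]]]'
```

```text
time_s: 27.92
tcp_pos: [0.5156, 0.0601, 0.2194]
tcp_rot: [2.072, 2.361, 0.001]
force: [0.6, -0.3, -3.2]
opening: 0.0299
time_s: 28.33
tcp_pos: [0.5224, 0.0578, 0.2191]
tcp_rot: [2.074, 2.359, -0.001]
force: [-0.3, -0.4, -4.1]
opening: 0.0297
```

```bash
python3 -m handwheel '[[[-1,0.1,0.013,0,0],[-1,0.1,0.013,0,0],[-1,0.1,0.013,0,0],[-1,0.1,0.013,0,0],[-1,0,0,0,0]]]'
```

```text
time_s: 28.75
tcp_pos: [0.5264, 0.0596, 0.2192]
tcp_rot: [2.072, 2.361, 0.0]
force: [-0.8, 0.9, -4.5]
opening: 0.0302
```

```bash
python3 -m handwheel '[[[-1,0.1,0.013,0,0],[-1,0.1,0.013,0,0],[-1,0.1,0.013,0,0],[-1,0,0,0,0],[-1,0,0,0,0]]]'
```

```text
time_s: 29.17
tcp_pos: [0.5287, 0.0601, 0.219]
tcp_rot: [-2.071, -2.361, 0.001]
force: [-2.3, 0.3, -5.1]
opening: 0.0302
```

```bash
python3 -m handwheel '[[[-1,0.1,0.013,0,0],[-1,0.1,0.013,0,0],[-1,0.1,0.013,0,0],[-1,0,0,0,0],[-1,0,0,0,0]]]'
```

```text
time_s: 29.58
tcp_pos: [0.5329, 0.0606, 0.2194]
tcp_rot: [2.071, 2.361, 0.002]
force: [-0.4, 0.8, -4.8]
opening: 0.0296
```

```bash
python3 -m handwheel '[[[-1,0.1,0.013,0,0],[-1,0.1,0.013,0,0],[-1,0,0,0,0],[-1,0,0,0,0],[-1,0,0,0,0]]]'
```

```text
time_s: 30.0
tcp_pos: [0.5342, 0.0608, 0.2192]
tcp_rot: [2.072, 2.361, 0.0]
force: [-1.4, 0.5, -3.9]
opening: 0.0302
```

The sled now slides at about 2 N or less, compared with 7–10 N before. I'll back off, lift clear and look at it.

```bash
python3 -m handwheel '[[[-1,-0.4,-0.05,0,0],[-1,-0.5,-0.07,0,0],[-1,-0.6,-0.08,0,0],[-1,-0.6,-0.08,1.5,0],[-1,-0.6,-0.08,2,0]]]';  python3 -m handwheel '[[[-1,0,-2,1.5,0],[-1,0,-4,0,0],[-1,0,-4,0,0],[-1,0,-4,0,0],[-1,0,-4,0,0]]]'; python3 -m handwheel '[[[-1,0,-4,0,0],[-1,0,-4,0,0.5],[-1,0,-4,0,0.5],[-1,-0.5,-3,0,0.5],[-1,0,0,0,0.5]]]';python3 - <<'E'
from h import *
from cell import r,eyes
s=r.get_state()
d={n:eyes.capture(n) for n in ("wrist","side","top")};pickle.dump((s,d),open("d11.pkl","wb"))
cv2.imwrite("pics/w11.png",d["wrist"]["color"])
crop(d["side"]["color"],200,350,150,280,5,"pics/s11.png")
crop(d["top"]["color"],200,470,140,310,2.9,"pics/t11.png")
E
```

```text
time_s: 30.42
tcp_pos: [0.5056, 0.0569, 0.2534]
tcp_rot: [-2.07, -2.36, 0.004]
force: [0.3, 0.7, -3.0]
opening: 0.0301
time_s: 30.83
tcp_pos: [0.5063, -0.1245, 0.2696]
tcp_rot: [2.07, 2.362, 0.0]
force: [0.8, -0.0, -4.0]
opening: 0.0296
time_s: 31.25
tcp_pos: [0.4996, -0.2803, 0.2687]
tcp_rot: [2.04, 2.388, -0.005]
force: [-0.2, 0.4, -3.2]
opening: 0.0297
```

View pics/w11.png

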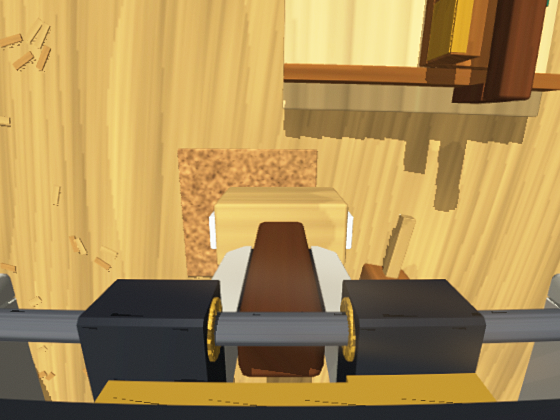

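View pics/s11.png

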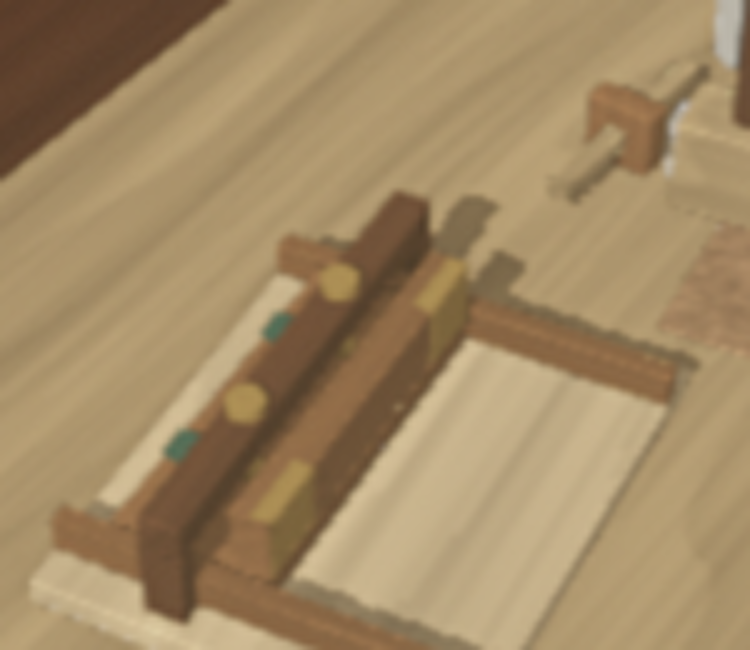

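View pics/t11.png

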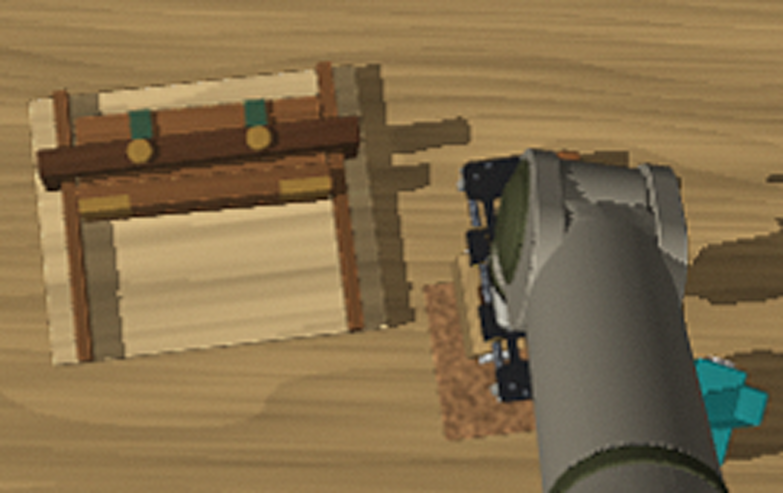

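The side and top views show the sled square, with both strips ahead of the bridge. I'll check its position in the jig frame.

Run:
```python
from h import *
s,d=pickle.load(open("d11.pkl","rb"));s0,d0=pickle.load(open("d0.pkl","rb"))
a=d["top"]["color"][190:230,215:330];cv2.imwrite("pics/t11p.png",cv2.resize(a,None,fx=6.5,fy=6.5,interpolation=cv2.INTER_CUBIC))
x=np.array([.9914,.1305]);S=d["side"];T=d["top"]
print(gold(d["side"]["color"],225,310,180,270),gold(d["top"]["color"],225,325,175,235,15))
for A in gold(d["side"]["color"],225,310,180,270):pass
# jig centre from base corners (side and top averages)
ct=lambda x,y:(200+x/2.9,140+y/2.9)
for nm,q in [("bridge rear top edge L/R",[(45,189),(358,143)]),]:
    for p in q: print(nm,onz(T,ct(*p),.093).round(4))
```

```text
[([283, 201, 11, 21, 140], [288.61, 210.42]), ([264, 203, 8, 7, 52], [267.5, 206.0]), ([245, 227, 9, 8, 63], [248.84, 230.27]), ([250, 242, 14, 23, 178], [257.1, 251.8])] [([285, 183, 9, 9, 62], [288.74, 187.06]), ([244, 188, 9, 8, 58], [247.76, 191.6]), ([296, 201, 19, 9, 127], [304.8, 204.75]), ([227, 207, 19, 10, 129], [235.71, 211.16])]
bridge rear top edge L/R [0.5987 0.1281 0.093 ]
bridge rear top edge L/R [ 0.6496 -0.158   0.093 ]
```

View pics/t11p.png

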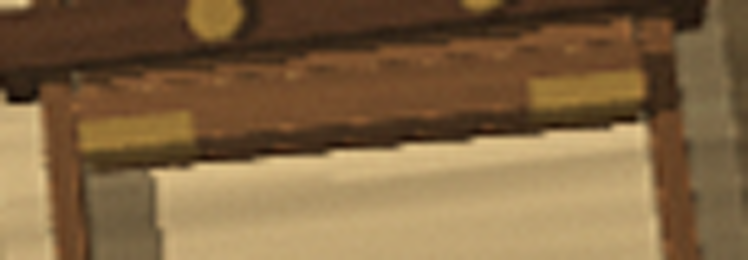

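By plate shift the sled has travelled about 28 mm, so its origin is near +48 mm. That is inside the "about +45 to +52" release band, so it isn't conclusive. A slow push in the middle will settle it: a free sled yields at about 3 N, and I stop if the force climbs. It also adds margin.

```bash
python3 -m handwheel '[[[-1,0.3,3.6,0,-0.5],[-1,0.4,3.6,0,-0.5],[-1,0.4,3.6,0,-0.5],[-1,0.4,3.6,0,-0.5],[-1,0.4,3.6,0,0]]]';  python3 -m handwheel '[[[-1,0.4,3.6,0,0],[-1,0.3,3.6,0,0],[-1,0.2,0.1,-1.5,0],[-1,0,0,-2,0],[-1,0,0,-1.5,0]]]'
python3 - <<'E'
from h import *
from cell import r,eyes
s=r.get_state();R=Ro.from_rotvec(s["tcp_rot"]).as_matrix()
print(s["tcp_pos"],np.degrees(np.arctan2(R[1,1],R[0,1])))
cv2.imwrite("pics/w12.png",eyes.capture("wrist")["color"])
E
```

```text
time_s: 31.82
tcp_pos: [0.5206, -0.0893, 0.2695]
tcp_rot: [2.07, 2.363, 0.001]
force: [1.1, 0.0, -3.0]
opening: 0.0303
time_s: 32.23
tcp_pos: [0.5296, -0.0168, 0.2188]
tcp_rot: [2.066, 2.366, 0.001]
force: [-0.2, -0.2, -3.1]
opening: 0.0297
[ 0.52961441 -0.01683388  0.21881894] 7.745013295882968
```

View pics/w12.png

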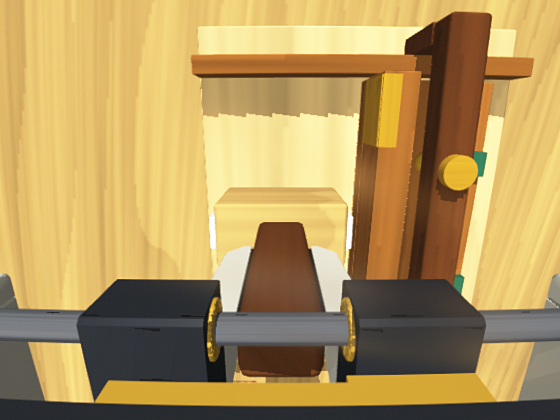

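```bash
python3 -m handwheel '[[[-1,0.2,-0.3,0,0],[-1,0.2,-0.3,0,0],[-1,0.2,-0.2,0,0],[-1,0.2,0.03,0,0],[-1,0.15,0.02,0,0]]]'; python3 -m handwheel '[[[-1,0.1,0.013,0,0],[-1,0.1,0.013,0,0],[-1,0.1,0.013,0,0],[-1,0.1,0.013,0,0],[-1,0,0,0,0]]]'
```

```text
time_s: 32.7
tcp_pos: [0.5402, -0.0277, 0.22]
tcp_rot: [2.072, 2.36, 0.002]
force: [-0.1, 0.5, -3.0]
opening: 0.0298
time_s: 33.12
tcp_pos: [0.5438, -0.0267, 0.2192]
tcp_rot: [2.072, 2.362, 0.0]
force: [-1.5, 0.4, -3.8]
opening: 0.0298
```

```bash
python3 -m handwheel '[[[-1,0.1,0.013,0,0],[-1,0.1,0.013,0,0],[-1,0.1,0.013,0,0],[-1,0,0,0,0],[-1,0,0,0,0]]]'
```

```text
time_s: 33.53
tcp_pos: [0.5461, -0.0266, 0.219]
tcp_rot: [-2.072, -2.361, 0.002]
force: [-3.0, -1.1, -3.5]
opening: 0.0299
```

```bash
python3 -m handwheel '[[[-1,0.1,0.013,0,0],[-1,0.1,0.013,0,0],[-1,0,0,0,0],[-1,0,0,0,0],[-1,0,0,0,0]]]'
```

```text
time_s: 33.95
tcp_pos: [0.5488, -0.0261, 0.2192]
tcp_rot: [2.072, 2.361, 0.0]
force: [-1.1, -1.4, -3.9]
opening: 0.0301
```

The middle push slid the sled at 1–3 N, which is conclusive: both shoes are off. Now the mallet goes back to the mat.

```bash
python3 -m handwheel '[[[-1,-0.5,-0.07,0,0],[-1,-0.7,-0.1,0,0],[-1,-0.8,-0.1,1,0],[-1,-0.8,-0.1,2,0],[-1,-0.5,-2,2,0]]]';  python3 -m handwheel '[[[-1,-0.5,-3.3,0,0.4],[-1,-0.6,-3.7,0,0.4],[-1,-0.6,-3.7,0,0.4],[-1,-0.6,-3.7,0,0.4],[-1,-0.6,-3.7,0,0.4]]]'; python3 -m handwheel '[[[-1,-0.6,-3.4,0,0],[-1,-0.6,-3.0,0,0],[-1,-0.6,-1.5,0,0],[-1,0,0,0,0],[-1,0,0,0,0]]]';python3 - <<'E'
from h import *
from cell import r,eyes
s=r.get_state();R=Ro.from_rotvec(s["tcp_rot"]).as_matrix()
print(s["tcp_pos"],np.degrees(np.arctan2(R[1,1],R[0,1])),R[:,2])
d={n:eyes.capture(n) for n in ("wrist","side")};pickle.dump((s,d),open("d13.pkl","wb"))
cv2.imwrite("pics/w13.png",d["wrist"]["color"]);crop(d["side"]["color"],200,430,100,280,3.3,"pics/s13.png")
E
```

```text
time_s: 34.37
tcp_pos: [0.5143, -0.0466, 0.2702]
tcp_rot: [-2.065, -2.365, -0.002]
force: [0.8, -0.5, -3.2]
opening: 0.0299
time_s: 34.78
tcp_pos: [0.4856, -0.2324, 0.2704]
tcp_rot: [2.029, 2.397, 0.0]
force: [0.9, 0.5, -3.8]
opening: 0.0298
time_s: 35.2
tcp_pos: [0.4677, -0.3105, 0.2698]
tcp_rot: [2.033, 2.395, 0.0]
force: [0.7, 1.7, -4.0]
opening: 0.0301
[ 0.46765003 -0.31054985  0.26984723] 9.342382975504563 [ 4.64282514e-04 -3.79531482e-04 -9.99999820e-01]
```

View pics/s13.png

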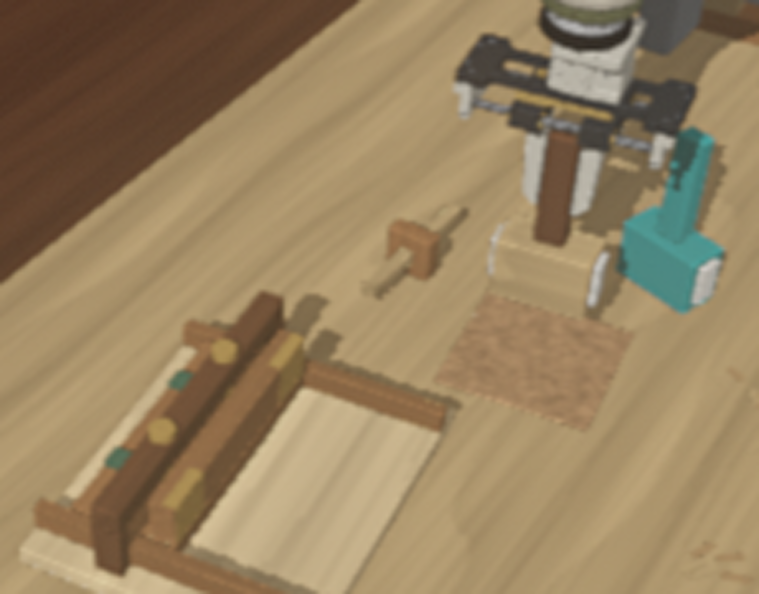

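The mallet hangs upright over the mat. Lowering it, and slowing at the end.

```bash
python3 -m handwheel '[[[-1,0,-0.1,-1.5,0],[-1,0,-0.1,-2,0],[-1,0,0,-2,0],[-1,0,0,-1.2,0],[-1,0,0,-0.5,0]]]';  python3 -m handwheel '[[[-1,0,0,-0.2,0],[-1,0,0,-0.1,0],[-1,0,0,-0.1,0],[-1,0,0,0,0],[-1,0,0,0,0]]]'
```

```text
time_s: 35.72
tcp_pos: [0.4687, -0.3099, 0.1959]
tcp_rot: [-2.026, -2.398, -0.0]
force: [-0.4, 1.3, -3.2]
opening: 0.0299
time_s: 36.13
tcp_pos: [0.4688, -0.3119, 0.1939]
tcp_rot: [2.03, 2.397, 0.0]
force: [-0.1, 1.0, -2.8]
opening: 0.03
```

```bash
python3 -m handwheel '[[[-1,0,0,-0.1,0],[-1,0,0,-0.1,0],[-1,0,0,-0.05,0],[-1,0,0,0,0],[-1,0,0,0,0]]]'
```

```text
time_s: 36.55
tcp_pos: [0.4688, -0.312, 0.1916]
tcp_rot: [2.03, 2.396, -0.0]
force: [-2.6, -0.7, 7.0]
opening: 0.0299
```

The mallet is seated: the vertical force went from -3 to +7 N. Releasing, then rising straight up.

```bash
python3 -m handwheel '[[[-0.2,0,0,0,0],[-0.2,0,0,0,0],[0.3,0,0,0,0],[0.3,0,0,0,0],[0.3,0,0,0,0]]]'; python3 -m handwheel '[[[0.5,0,0,0,0],[0.5,0,0,0.5,0],[0.5,0,0,1.5,0],[0.5,0,0,2.5,0],[0.5,0,0,3,0]]]'; python3 -m handwheel '[[[0.5,0,0,3.5,0],[0.5,0,0,3.5,0],[0.5,0,0,3,0],[0.5,0,0,0,0],[0.5,0,0,0,0]]]';python3 - <<'E'
from h import *
from cell import r,eyes
s=r.get_state();print(s["tcp_pos"],s["force"])
d={n:eyes.capture(n) for n in ("wrist","side","top")};pickle.dump((s,d),open("d14.pkl","wb"))
cv2.imwrite("pics/w14.png",d["wrist"]["color"]);crop(d["side"]["color"],200,430,100,280,3.3,"pics/s14.png")
E
```

```text
time_s: 36.97
tcp_pos: [0.4687, -0.3119, 0.1907]
tcp_rot: [2.03, 2.397, 0.0]
force: [0.1, -0.4, -0.5]
opening: 0.053
time_s: 37.38
tcp_pos: [0.4681, -0.3114, 0.2656]
tcp_rot: [-2.028, -2.395, 0.0]
force: [-0.4, -0.4, -0.4]
opening: 0.0698
time_s: 37.8
tcp_pos: [0.469, -0.312, 0.3677]
tcp_rot: [2.028, 2.394, 0.0]
force: [-0.2, -1.1, -0.7]
opening: 0.07
[ 0.46897173 -0.31201839  0.36771514] [-0.24896445 -1.14109959 -0.67330833]
```

View pics/s14.png

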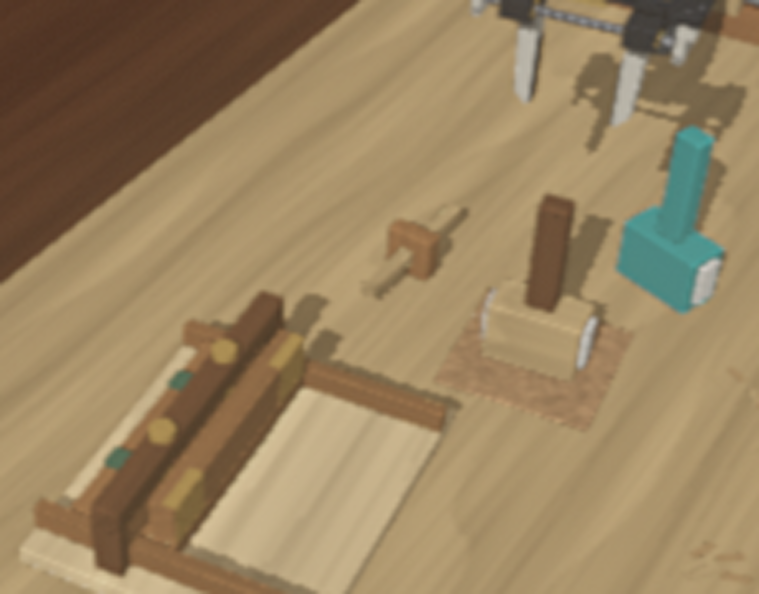

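View pics/w14.png

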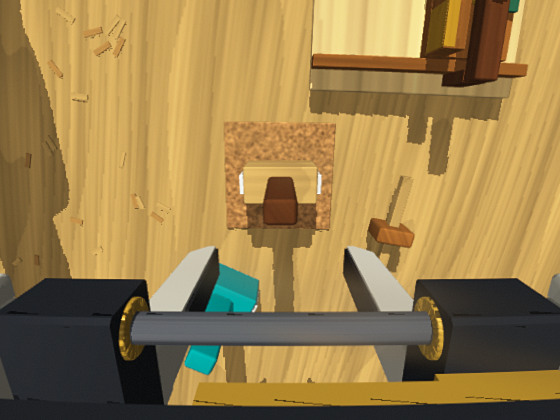

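The mallet stands upright near the centre of its mat: the head's midpoint is (280,183) and the mat's centre (280,176) in the wrist view. The gripper is clear and the bystanders are where they were. Handing in.

Run:
```python
from cell import ticket
print(ticket.sign_off())
```

```text
the job is handed in; nothing more can be done
None
```

The sled is free and still lies in the jig. The mallet stands upright on its cork mat, released, and I handed the job in at about 38 s of the 72 s allowed.

I gripped the pale mallet by its handle and tapped the strike plates right, left, right, left, right, moving about 12 mm/s or slower. One more light left tap squared the sled up, and a slow push in the middle of the fence tested that it was free.

**Last checks**
- **Sled free:** the middle push moved it at about 1–3 N, where a seized sled would have needed close to 20 N. Both green strips lie ahead of the bridge.
- **Sled position:** I estimate its origin at about +53 mm in the jig frame. It looks flat and square.
- **Mallet:** upright and within about 10 mm of the mat's centre. The gripper is well clear of it.
- **Bystanders:** the gauge looked undisturbed in the last views. I did not check the plane and tin at the end, but the arm never went near them.

**Uncertain or disagreeing**
- **Highest force:** on the second tap I sent one step too many on the jammed left side. The wrist then read 18.6 N, close to the 20 N limit. That is a reading from the end of the move, so a higher peak in between can't be ruled out.
- **Shoe drop not measured:** the brass caps I first used to judge the drop turned out to be fixed to the bridge. The drop is therefore inferred from the forces, the strips and the sled's travel.
- **Position before the middle push:** two estimates of the sled's origin differed by about 2 mm, 47 against 50 mm. Both fell inside the stated release band, which is why I added the push.

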